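# Dig out the tip cleaner from behind the bottles

## Task

The low round tin of brass wool for cleaning the soldering tip is hemmed in by three tall containers in the steel tray. First move all three (spray can, round bottle and square flask) to stand on the black rubber mat, then fetch the tin and set it down flat inside the ring on the soldering iron's stand, and only then put each of the three back in the tray on the very spot where it stood at the start. Keep the containers and the tin upright and leave the solder reel, the tape roll and the screwdriver where they are.

Things in the scene. Friction and masses are not known exactly. Their poses are not given: they have to be found in the camera images.
- can: Spray can: a round aluminium can 45 mm in diameter with a white band; straight sides to 100 mm above its underside, then a black cap 32 mm in diameter, 126 mm high in all; about 220 g. Stands in the tray. Origin: centre of its underside, z up.
- bottle: Round white plastic bottle 42 mm in diameter; straight sides to 76 mm above its underside, then a shoulder and a pointed nozzle, 102 mm high in all; about 120 g. Stands in the tray. Origin: centre of its underside, z up.
- flask: Square steel flask 40 x 40 mm in plan, flat sides to 94 mm above its underside, then a small black screw cap 22 mm in diameter, 107 mm high in all; about 180 g. Stands in the tray. Origin: centre of its underside; x and y are square to its sides and within 15 degrees of the tray's, z up.
- tin: Low round steel tin full of brass wool, 48 mm in diameter, 30 mm high (the wool stands 3 mm higher); about 90 g. Stands in the tray; the three tall containers stand round it, about 62 mm from it centre to centre, one on the side of the tray's -x edge and one to each side (tray +y and -y). Origin: centre of its underside, z up.
- tray: Fixed dark steel tray 180 mm (x) by 200 mm (y), with a flat floor 4 mm above the table and a rim 10 mm high; pale discs 52 mm in diameter on the floor roughly mark the places of the three containers and the tin. Origin: centre of its underside on the table; its +x edge is the far one, roughly away from the robot (turned by up to 17 degrees).
- mat: Fixed black rubber mat 180 mm (x) by 200 mm (y), 4 mm thick, empty at the start: the side area where the containers wait. Origin: centre of its underside, on the table.
- seat (a point): Centre of the seat on the fixed soldering-iron stand: the flat top of the stand's base plate (8 mm above the table) inside an aluminium ring 4 mm high, 66 mm inner and 74 mm outer diameter. The base plate is 180 mm (x) by 100 mm (y); the tip of the iron in its coil holder begins 50 mm from this point on the +x side and slopes up away from it, to 160 mm above the table. Axes: those of the stand, z up.
- reel: Bystander: small reel of solder, 32 mm in diameter, 28 mm high, standing in the tray's +x +y corner. Origin: centre of its underside.
- tape: Bystander: roll of black tape lying flat on the table, 68 mm in diameter, 19 mm high. Origin: centre of its underside.
- driver: Bystander: screwdriver 170 mm long lying on the table near the robot. Origin: under its middle, on the table; x along its shaft to the tip.

How it is judged:
By the outcome, as a careful person would: the job done as asked, in the order asked, and still so for the second after the job is handed in, with the robot touching nothing.
It also fails if it takes over 144 s, if anything falls off the work surface, if the arm or the gripper's body presses on something with over 40 N, if the wrist force passes 120 N, or if a joint passes its speed limit or range.

## Robot

A 6-joint arm with a two-finger parallel gripper is mounted at the origin on the work surface. World frame = base frame: x ahead of the robot, y to its left, z up, the work surface at z = 0. Lengths are in mm, angles in rad, forces in N, time in s.
With the tool pointing down it reaches from about 275 to 750 mm from the base axis. Payload 10.2 kg.
Tool frame: the origin (TCP) lies midway between the tips of the shut fingers; the grasp point (between the pads) lies 19 mm behind it; z points along the fingers, y is the direction in which the jaws open and shut (so a half turn about z gives the same grasp; the last joint's range is limited). The gripper opens to 85 mm and grips with 20 to 120 N. Pads are 22 mm wide; open, the fingers measure 114 mm over their backs; the gripper's body (76 mm by 85 mm) begins 54 mm behind the grasp point. The pads swing forward as they close: fully open they stand 13 mm farther back than shut.
Start: joints at [1.115, 0.313, 1.498, -0, 1.331, -0.223], TCP at [121.132, 510.841, 231.294] pointing down, gripper open.
Joint ranges: [-2.94, 2.94], [-0.97, 2.17], [0.19, 2.56], [-1.23, 4.37], [0.02, 3.11], [-2.88, 2.88]. Speed limits (rad/s): [2.39, 2.39, 3.01, 3.14, 3.14, 3.14].

## Interface

Orientations are given as a unit quaternion [w, x, y, z].
In Python, from rig import sense, optics, ctrl gives the robot as it stands.
- The arm moves only by the tool play_rows, never from a script. Its argument "plan" is a list of rows, each a list of 7 numbers: the shift along the world's x, y, z in mm, then the turn, a rotation vector about the world's x, y, z in rad, then the opening, from -1 (shut) to 1 (fully open), so that 0 is half open. A call has 1 to 5 rows; each row shifts and turns the pose as measured when the row begins; what a row does not reach is not made up. A row lasts 1/12 s, in which the tool goes at most 41.7 mm and 7.16 degrees, less where a joint would pass 70% of its speed; a pose out of reach is approached as far as the arm can. A call is refused whole if a number of a shift passes 41.7 or a number of a turn 0.125, either way. A call with a gripper value outside its range is refused whole. The fingers move at their own pace and stop on an object; "grip_force" is the grip in N (left out, the last holds). Time passes only in rows, so rows that do not move let the fingers close. It gives the time, the measured TCP pose, the force and the opening at its end, in the units of the state.
- sense(): the state, without advancing time (a new reading comes with each control period).
- optics.capture(name): name is "side" or "top" or "wrist"; returns a dict with "img" (384x512x3 uint8, blue, green, red), "fx", "fy", "cx", "cy" (pixels), "world_to_cam" (4x4, takes a point from world to camera coordinates). Camera axes: x right, y up, looking along -z (the intrinsics and any distortion apply to the point x, -y, -z); pixel columns grow to the right and rows downward; lengths in mm; the calibration is good to about 2 mm. The wrist camera is an equidistant fisheye: a pixel r from the principal point sees the ray r / f radians off the axis. A picture is of the moment at which its call begins. There is no depth.
- ctrl.finish_job(): hands the job in, once; it reports no verdict.
The state is a dict: "time_s": time; "joints": joint angles; "dq": joint speeds; "tau": joint torques, N m; "eef_pos": TCP position; "ee_rot": TCP orientation; "force": force on the tool from outside, world axes, zero at the start; "wrist_torque": the same for the moment, N m; "grip_width": opening from 0.0 (shut) to 1.0 (fully open).
Only numpy, scipy, OpenCV 4.12 (cv2) and the standard library are available. Lean on these libraries where they do the work, as an engineer would, in place of code of your own. Each camera call takes 0.05 s, during which the arm holds its last target. There are 200 camera calls.

## Working session

There is one attempt and no reset: what is moved stays moved. The work goes in short steps, Python scripts to look and compute and a tool call to move; the robot and the scene stay as the last step left them, time stands still between calls to the robot, and variables do not carry over. Pictures are saved under pics/ and viewed, about 12 in all and at most 16, crops included, and the job is handed in when it is done.

Besides the shell and the picture viewer there is one more tool, called after ">>>" as name(argument=value, ...) on one line, values as JSON. play_rows: Moves the arm, as the interface text tells. Its arguments: {"type":"object","properties":{"plan":{"type":"array"},"grip_force":{"type":"number"}},"required":["plan"]}

```bash
mkdir -p pics; ls; python3 - <<'E'
from rig import sense,optics
import cv2,numpy as np
print(sense())
a=[]
for n in("top","side"):
    c=optics.capture(n); cv2.imwrite(f"pics/{n}0.png",c["img"]); print(n,{k:c[k] for k in c if k!="img"})
E
```

```text
pics
{'time_s': 0.0, 'joints': array([ 1.11460358e+00,  3.13472991e-01,  1.49844804e+00,  5.37081988e-05,
        1.33096295e+00, -2.23420255e-01]), 'dq': array([ 0.00181425,  0.0002731 ,  0.00047851, -0.0011716 , -0.00236808,
       -0.0006912 ]), 'tau': array([-2.10935713e-05, -4.12267327e+01, -2.59745210e+01, -1.99401247e-04,
        4.16163632e-03,  1.98245154e-06]), 'eef_pos': array([121.00169585, 510.61037351, 230.71917599]), 'ee_rot': array([-2.39792585e-04,  1.16129997e-01,  9.93233813e-01, -6.00050715e-04]), 'force': array([ 0.35687797, -0.10488615, -0.63644674]), 'wrist_torque': array([ 0.0107144 , -0.03223508, -0.04559279]), 'grip_width': 1.0000361569837222}
top {'fx': 472.48394634525937, 'fy': 472.48394634525937, 'cx': 249.99616944811288, 'cy': 194.89976398494153, 'world_to_cam': array([[ 1.76330923e-02, -9.99789186e-01,  1.05193767e-02,
        -1.19979611e+01],
       [ 9.85973000e-01,  1.91339467e-02,  1.65804510e-01,
        -5.64563835e+02],
       [-1.65970833e-01,  7.44817520e-03,  9.86102534e-01,
        -1.05823855e+03],
       [ 0.00000000e+00,  0.00000000e+00,  0.00000000e+00,
         1.00000000e+00]])}
side {'fx': 357.227799911881, 'fy': 357.227799911881, 'cx': 254.23385257313953, 'cy': 191.11916776479046, 'world_to_cam': array([[-9.96478088e-01, -8.25742299e-02,  1.45916930e-02,
         6.04855180e+02],
       [ 6.41888312e-02, -6.39183935e-01,  7.66370466e-01,
        -7.64289053e+01],
       [-5.39556753e-02,  7.64608000e-01,  6.42233128e-01,
        -8.49201105e+02],
       [ 0.00000000e+00,  0.00000000e+00,  0.00000000e+00,
         1.00000000e+00]])}
```

View pics/top0.png

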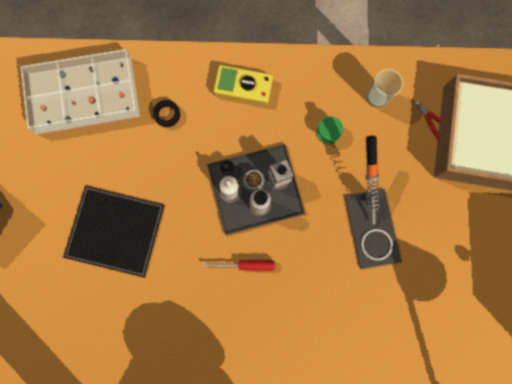

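View pics/side0.png

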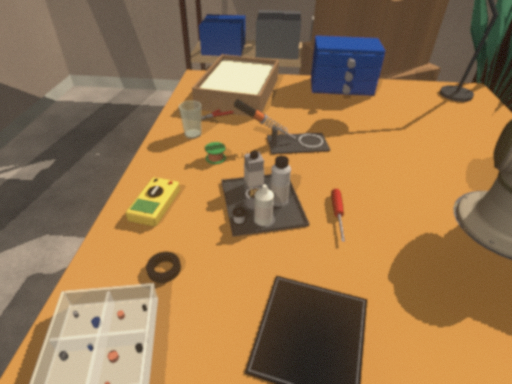

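Top view: tray centred near (256,189), with the bottle at (229,187), tin (254,180), can (261,202), flask (281,173) and reel (227,167). The mat is at (115,231) and the seat ring at (377,244). The side view shows the same layout.

```bash
cat >h.py <<'E'
import numpy as np,cv2
from rig import sense,optics,ctrl
def proj(c,p):
    q=c["world_to_cam"]@np.append(np.asarray(p,float),1); x,y,z=q[0],-q[1],-q[2]
    return np.array([c["cx"]+c["fx"]*x/z,c["cy"]+c["fy"]*y/z])
def rayd(c,uv,fish=False):
    a=(uv[0]-c["cx"])/c["fx"];b=(uv[1]-c["cy"])/c["fy"]
    if fish:
        r=np.hypot(a,b)+1e-9; s=np.sin(r)/r; d=np.array([a*s,-b*s,-np.cos(r)])
    else: d=np.array([a,-b,-1])
    W=c["world_to_cam"];R=W[:3,:3]
    return -R.T@W[:3,3],R.T@d
def cast(c,uv,z,fish=False):
    o,d=rayd(c,uv,fish); return (o+d*(z-o[2])/d[2])[:2]
E
python3 - <<'E'
from h import *
c=optics.capture("top")
for n,uv,z in [("tape",(166,113),10),("reel",(227,166),30),("bottle",(229,183),90),("tin",(254,180),36),("can",(261,200),100),("flask",(281,173),100),("seat",(377,244),8),("mat",(115,231),4),("driver",(240,265),5),("tray",(256,189),10)]: print(n,cast(c,uv,z).round())
for q in [(209,162),(287,146),(303,212),(225,231)]: print("trayc",cast(c,q,10).round())
for q in [(86,187),(163,204),(145,275),(65,257)]: print("matc",cast(c,q,4).round())
a=cv2.resize(c["img"][135:240,195:315],None,fx=5,fy=5,interpolation=cv2.INTER_CUBIC); cv2.imwrite("pics/a.png",a)
s=optics.capture("side")
cv2.imwrite("pics/b.png",cv2.resize(s["img"][140:245,210:330],None,fx=5,fy=5,interpolation=cv2.INTER_CUBIC))
w=optics.capture("wrist"); print({k:w[k] for k in w if k!="img"}); cv2.imwrite("pics/w0.png",w["img"])
E
```

```text
tape [773. 211.]
reel [637.  55.]
bottle [584.  47.]
tin [603. -11.]
can [545. -26.]
flask [607. -70.]
seat [ 458. -307.]
mat [478. 320.]
driver [403.  19.]
tray [586. -16.]
trayc [651. 100.]
trayc [695. -91.]
trayc [ 532. -130.]
trayc [482.  56.]
matc [584. 397.]
matc [546. 208.]
matc [376. 242.]
matc [414. 434.]
{'fx': 297.3186396354542, 'fy': 297.3186396354542, 'cx': 251.34478705731703, 'cy': 191.09478830892334, 'world_to_cam': array([[ 2.30733056e-01,  9.73016961e-01, -5.00792143e-04,
        -5.24472391e+02],
       [-9.37055877e-01,  2.22066858e-01, -2.69467240e-01,
         3.42648602e+01],
       [-2.62084985e-01,  6.26442700e-02,  9.63009427e-01,
        -3.78517875e+02],
       [ 0.00000000e+00,  0.00000000e+00,  0.00000000e+00,
         1.00000000e+00]])}
```

View pics/a.png

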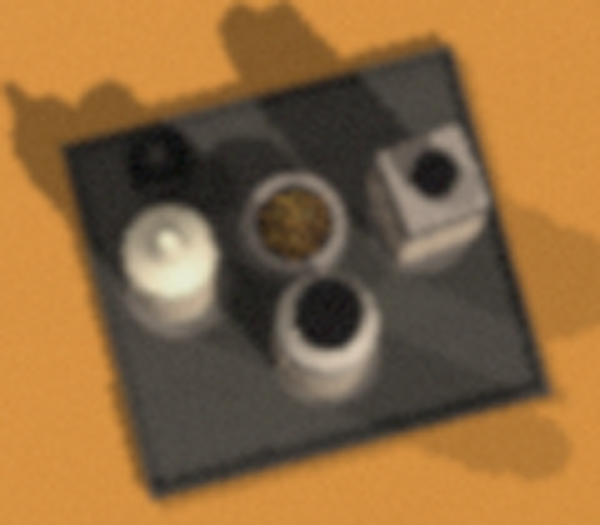

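View pics/b.png

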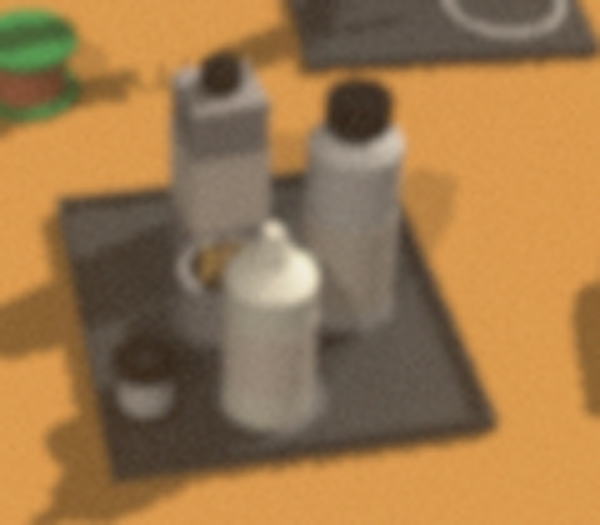

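The crops show the can cap at (331,313), the bottle tip at (170,238), the flask cap at (435,173) with its square top, the tin rim at (295,222) and the reel at (158,158). In the side crop the can cap top is at (360,97), the flask cap at (221,68) and the bottle tip at (272,226).

```bash
python3 - <<'E'
from h import *
c=optics.capture("top");s=optics.capture("side")
cv2.imwrite("pics/ref_top.png",c["img"]);cv2.imwrite("pics/ref_side.png",s["img"])
A=lambda u,v:(195+u/5-.4,135+v/5-.4); B=lambda u,v:(210+u/5-.4,140+v/5-.4)
for n,p,z in [("can",(331,313),130),("can shoulder",(328,325),104),("bottle tip",(170,238),106),("bottle shoulder",(169,252),82),("flask cap",(435,173),111),("tin",(295,222),34),("reel",(158,158),32)]: print(n,cast(c,A(*p),z).round(1))
q=np.array([cast(c,A(*p),98) for p in [(375,160),(460,125),(488,200),(405,238)]]);print("flask sq",q.mean(0).round(1));
for i in range(4):
    d=q[(i+1)%4]-q[i];print(np.hypot(*d).round(1),np.degrees(np.arctan2(d[1],d[0])).round(1))
for n,p,z in [("can captop",(360,97),130),("flask cap",(221,66),111),("bottle tip",(272,226),106),("tin",(218,268),34)]: print("side",n,cast(s,B(*p),z).round(1))
t=np.array([cast(c,A(*p),10) for p in [(67,148),(447,48),(547,388),(155,495)]]);print("tray",t.mean(0),[np.degrees(np.arctan2(*(t[(i+1)%4]-t[i])[::-1])).round(1) for i in range(4)])
# seat ring
g=c["img"];m=cv2.inRange(g[215:275,345:410],(120,120,120),(255,255,255))
ys,xs=np.nonzero(m);ctr=cv2.convexHull(np.c_[xs,ys].astype(np.float32));e=cv2.fitEllipse(ctr);print("ring",e,cast(c,(e[0][0]+345,e[0][1]+215),12))
cv2.imwrite("pics/s.png",np.hstack([cv2.resize(g[185:275,335:415],None,fx=5,fy=5,interpolation=cv2.INTER_CUBIC),cv2.cvtColor(cv2.resize(np.pad(m,((30,0),(10,5))),None,fx=5,fy=5),cv2.COLOR_GRAY2BGR)]))
E
```

```text
can [546.2 -24.3]
can shoulder [545.  -23.9]
bottle tip [582.5  46.9]
bottle shoulder [580.7  48.2]
flask cap [613.3 -70.3]
tin [605.5  -9.5]
reel [635.8  56.6]
flask sq [612.7 -70. ]
41.9 -66.1
36.7 -159.6
41.4 116.0
38.2 21.3
side can captop [548.3 -23. ]
side flask cap [615.5 -69.8]
side bottle tip [583.5  44.6]
side tin [610.8  -9.6]
tray [587.95594253 -14.78890741] [np.float64(-73.7), np.float64(-163.7), np.float64(106.4), np.float64(15.7)]
ring ((30.633493423461914, 23.30152130126953), (31.210586547851562, 46.05320739746094), 168.70335388183594) [ 471.47350358 -303.27800107]
```

View pics/s.png

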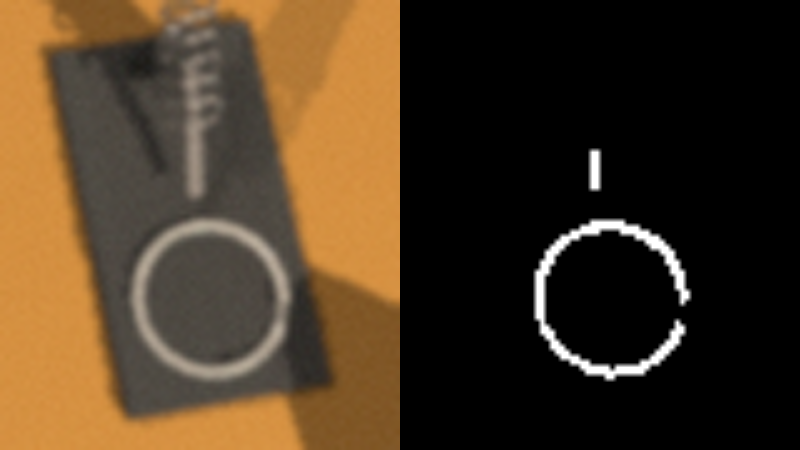

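The ring centre is at crop (212,299), i.e. full-frame pixel (377.0,244.4). The stand is yawed about +12°, and the iron tip lies on its +x side. Moving now, towards the can.

>>> play_rows(plan=[[23.6,-29.7,-1,0,0,-0.065,1],[23.6,-29.7,-1,0,0,-0.065,1],[23.6,-29.7,-1,0,0,-0.065,1],[23.6,-29.7,-1,0,0,-0.065,1],[23.6,-29.7,-1,0,0,-0.065,1]], grip_force=40)

```text
time_s: 0.77
eef_pos: [238.3, 360.1, 225.2]
ee_rot: [-0.0, 0.276, 0.961, 0.001]
force: [1.6, 0.5, 0.0]
grip_width: 0.996
```

>>> play_rows(plan=[[23.6,-29.7,-1,0,0,-0.065,1],[23.6,-29.7,-1,0,0,-0.065,1],[23.6,-29.7,-1,0,0,-0.065,1],[23.6,-29.7,-1,0,0,-0.065,1],[23.6,-29.7,-1,0,0,-0.065,1]])

```text
time_s: 1.18
eef_pos: [359.8, 203.4, 220.9]
ee_rot: [0.001, 0.435, 0.9, 0.002]
force: [0.5, 1.3, 0.4]
grip_width: 1.001
```

>>> play_rows(plan=[[23.6,-29.7,-1,0,0,-0.065,1],[23.6,-29.7,-1,0,0,-0.065,1],[23.6,-29.7,-1,0,0,-0.065,1],[23.6,-29.7,-1,0,0,-0.065,1],[23.6,-29.7,-1,0,0,-0.065,1]])

```text
time_s: 1.6
eef_pos: [482.0, 45.4, 216.6]
ee_rot: [0.002, 0.582, 0.813, 0.002]
force: [0.7, 1.1, 0.7]
grip_width: 1.002
```

>>> play_rows(plan=[[24,-26,-5,0,0,-0.04,1],[24,-26,-5,0,0,-0.04,1],[14,-15,0,0,0,0,1],[0,0,0,0,0,0,1],[0,0,0,0,0,0,1]])

```text
time_s: 2.02
eef_pos: [549.4, -32.5, 204.5]
ee_rot: [0.002, 0.621, 0.784, 0.002]
force: [-0.5, 1.0, 0.4]
grip_width: 0.998
```

```bash
cat >>h.py <<'E'
def st(tgt=None,head=None):
    s=sense();p=s["eef_pos"];q=s["ee_rot"];hd=2*np.degrees(np.arctan2(q[2],q[1]))-90
    print("t",round(s["time_s"],2),"pos",p.round(1),"head",round((hd+180)%360-180,1),"F",s["force"].round(1),"grip",round(s["grip_width"],3),"tilt",np.round([q[0],q[3]],4))
    if tgt is not None: print("go",(np.array(tgt)-p).round(1))
def projw(c,p):
    q=c["world_to_cam"]@np.append(np.asarray(p,float),1); x,y,z=q[0],-q[1],-q[2]
    r=np.hypot(x,y);t=np.arctan2(r,z)/(r+1e-9);return np.array([c["cx"]+c["fx"]*x*t,c["cy"]+c["fy"]*y*t])
E
python3 - <<'E'
from h import *
st((546.5,-24,71))
w=optics.capture("wrist");g=w["img"].copy()
for n,p in dict(can=(546.5,-24,130),bot=(582.5,47,106),fl=(613.5,-70,111),tin=(606.5,-9.5,34),tcp=sense()["eef_pos"]).items():
    u=projw(w,p);print(n,u.round());cv2.drawMarker(g,tuple(int(x) for x in u),(0,0,255),0,8)
cv2.imwrite("pics/w1.png",g)
print("seat",cast(optics.capture("top"),(377,244.4),12).round(1))
E
```

```text
t 2.02 pos [549.4 -32.5 204.5] head 13.2 F [-0.5  1.   0.4] grip 0.998 tilt [0.0024 0.0019]
go [  -2.9    8.5 -133.5]
can [251. 189.]
bot [314. 109.]
fl [312. 248.]
tin [307. 165.]
tcp [252. 243.]
seat [ 457.  -306.2]
```

View pics/w1.png

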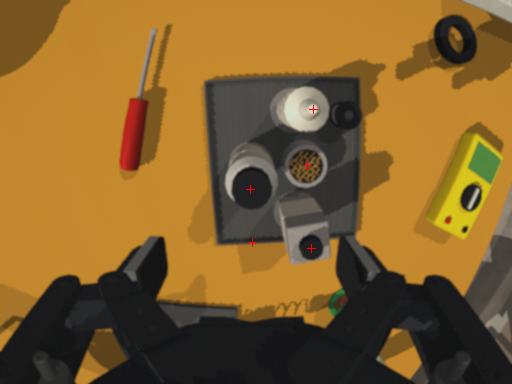

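The wrist view has the markers sitting on the can cap (251,189), bottle tip (314,109), flask cap (312,248) and tin (307,165). The estimates are good to 1–2 px. Descending on the can.

>>> play_rows(plan=[[-3,8.5,0,0,0,0.01,1],[0,0,-30,0,0,0,1],[0,0,-35,0,0,0,1],[0,0,-35,0,0,0,1],[0,0,-25,0,0,0,1]])

```text
time_s: 2.53
eef_pos: [545.8, -16.2, 84.4]
ee_rot: [0.01, 0.613, 0.79, 0.006]
force: [-0.7, -0.4, 0.0]
grip_width: 1.0
```

>>> play_rows(plan=[[0,0,0,0,0,0,1],[0,0,0,0,0,0,1]])

```text
time_s: 2.7
eef_pos: [542.3, -12.8, 81.1]
ee_rot: [0.006, 0.611, 0.791, 0.004]
force: [-0.1, 0.9, 0.9]
grip_width: 1.004
```

```bash
python3 -c "
from h import *
st((546.5,-24,71))"
```

```text
t 2.7 pos [542.3 -12.8  81.1] head 14.7 F [-0.1  0.9  0.9] grip 1.004 tilt [0.0062 0.0042]
go [  4.2 -11.2 -10.1]
```

```bash
cat >>h.py <<'E'
def go(tgt,head):
    from scipy.spatial.transform import Rotation as R
    st(tgt); q=sense()["ee_rot"]; r=R.from_quat([q[1],q[2],q[3],q[0]])
    th=np.radians((head+90)/2); best=None
    for k in (0,np.pi/2):
        t=R.from_quat([np.cos(th+k),np.sin(th+k),0,0]); v=(t*r.inv()).as_rotvec()
        if best is None or np.linalg.norm(v)<np.linalg.norm(best): best=v
    print("turn",best.round(3))
E
python3 -c "
from h import *
go((546.5,-24,71),14)"
```

```text
t 2.7 pos [542.3 -12.8  81.1] head 14.7 F [-0.1  0.9  0.9] grip 1.004 tilt [0.0062 0.0042]
go [  4.2 -11.2 -10.1]
turn [ 0.001  0.015 -0.011]
```

>>> play_rows(plan=[[4.2,-11,-10,0,0.015,-0.01,1],[0,0,0,0,0,0,1],[0,0,0,0,0,0,1]])

```text
time_s: 2.95
eef_pos: [547.7, -21.7, 76.2]
ee_rot: [0.003, 0.614, 0.79, 0.001]
force: [0.5, 0.2, 0.1]
grip_width: 0.997
```

```bash
python3 -c "
from h import *
go((546.5,-24,71),14)"
```

```text
t 2.95 pos [547.7 -21.7  76.2] head 14.3 F [0.5 0.2 0.1] grip 0.997 tilt [0.0028 0.0009]
go [-1.2 -2.3 -5.2]
turn [ 0.002  0.005 -0.005]
```

>>> play_rows(plan=[[-1.2,-2.3,-4,0,0.005,-0.005,1],[0,0,0,0,0,0,0],[0,0,0,0,0,0,-0.2],[0,0,0,0,0,0,-0.5],[0,0,0,0,0,0,-0.5]])

```text
time_s: 3.37
eef_pos: [547.8, -23.1, 77.1]
ee_rot: [0.004, 0.615, 0.788, 0.001]
force: [-0.5, -0.3, -1.6]
grip_width: 0.518
```

>>> play_rows(plan=[[0,0,0,0,0,0,-1],[0,0,0,0,0,0,-1],[0,0,0,0,0,0,-1]])

```text
time_s: 3.62
eef_pos: [547.5, -22.8, 77.1]
ee_rot: [0.004, 0.615, 0.788, 0.001]
force: [0.0, -0.9, -2.5]
grip_width: 0.512
```

```bash
python3 -c "
from h import *
go((546.5,-24,71),14)"
```

```text
t 3.62 pos [547.5 -22.8  77.1] head 14.1 F [ 0.  -0.9 -2.5] grip 0.512 tilt [0.004  0.0009]
go [-1.  -1.2 -6.1]
turn [ 0.004  0.007 -0.002]
```

>>> play_rows(plan=[[0,0,15,0.004,0.007,0,-1],[0,0,30,0,0,0,-1],[0,0,35,0,0,0,-1],[0,0,30,0,0,0,-1],[0,0,15,0,0,0,-1]])

```text
time_s: 4.03
eef_pos: [543.4, -21.8, 201.4]
ee_rot: [-0.006, 0.615, 0.788, -0.002]
force: [-0.2, -0.2, -1.0]
grip_width: 0.517
```

>>> play_rows(plan=[[-3,15,0,0,0,0,-1],[-7,30,0,0,0,0,-1],[-8,36,0,0,0,0,-1],[-8,36,0,0,0,0,-1],[-8,36,0,0,0,0,-1]])

```text
time_s: 4.45
eef_pos: [510.4, 129.8, 205.7]
ee_rot: [-0.002, 0.619, 0.785, -0.001]
force: [0.9, 0.4, -1.4]
grip_width: 0.512
```

```bash
python3 -c "
from h import *
go((453,387,77),14)"
```

```text
t 4.45 pos [510.4 129.8 205.7] head 13.5 F [ 0.9  0.4 -1.4] grip 0.512 tilt [-0.0022 -0.001 ]
go [ -57.4  257.2 -128.7]
turn [-0.001 -0.005  0.009]
```

>>> play_rows(plan=[[-8,36,0,0,0,0,-1],[-8,36,0,0,0,0,-1],[-8,36,0,0,0,0,-1],[-8,36,0,0,0,0,-1],[-8,36,0,0,0,0,-1]])

```text
time_s: 4.87
eef_pos: [466.1, 318.0, 205.0]
ee_rot: [-0.003, 0.62, 0.785, -0.002]
force: [0.7, 0.4, -1.1]
grip_width: 0.514
```

>>> play_rows(plan=[[-7,30,0,0,0,0,-1],[-4,17,0,0,0,0,-1],[-1,5,0,0,0,0,-1],[0,0,0,0,0,0,-1],[0,0,0,0,0,0,-1]])

```text
time_s: 5.28
eef_pos: [449.3, 378.4, 203.0]
ee_rot: [-0.004, 0.617, 0.787, -0.003]
force: [-0.5, 0.3, -1.6]
grip_width: 0.511
```

```bash
python3 -c "
from h import *
go((453,387,78),14)"
```

```text
t 5.28 pos [449.3 378.4 203. ] head 13.9 F [-0.5  0.3 -1.6] grip 0.511 tilt [-0.004 -0.003]
go [   3.7    8.6 -125. ]
turn [-0.    -0.01   0.002]
```

>>> play_rows(plan=[[2,5,-10,0,-0.01,0,-1],[0,0,-28,0,0,0,-1],[0,0,-28,0,0,0,-1],[0,0,-25,0,0,0,-1],[0,0,-12,0,0,0,-1]])

```text
time_s: 5.7
eef_pos: [455.6, 377.9, 100.3]
ee_rot: [0.002, 0.619, 0.785, 0.004]
force: [0.3, -0.6, -2.1]
grip_width: 0.515
```

>>> play_rows(plan=[[0,0,0,0,0,0,-1],[0,0,0,0,0,0,-1]])

```text
time_s: 5.87
eef_pos: [455.6, 374.6, 97.6]
ee_rot: [0.001, 0.621, 0.784, 0.001]
force: [0.2, -0.2, -0.7]
grip_width: 0.512
```

```bash
python3 -c "
from h import *
go((453,387,78),14)"
```

```text
t 5.87 pos [455.6 374.6  97.6] head 13.3 F [ 0.2 -0.2 -0.7] grip 0.512 tilt [0.0015 0.001 ]
go [ -2.6  12.4 -19.6]
turn [0.    0.003 0.013]
```

>>> play_rows(plan=[[0,0,-11,0,0.003,0.01,-1],[0,0,-6,0,0,0,-1],[0,0,-3,0,0,0,-1],[0,0,0,0,0,0,-1],[0,0,0,0,0,0,-1]])

```text
time_s: 6.28
eef_pos: [458.0, 373.5, 79.1]
ee_rot: [0.001, 0.617, 0.787, 0.002]
force: [-0.1, -1.1, -1.3]
grip_width: 0.51
```

```bash
python3 -c "
from h import *
go((453,387,77.5),14)"
```

```text
t 6.28 pos [458.  373.5  79.1] head 13.8 F [-0.1 -1.1 -1.3] grip 0.51 tilt [0.0013 0.0023]
go [-5.  13.5 -1.6]
turn [-0.002  0.005  0.004]
```

>>> play_rows(plan=[[0,0,-2.5,0,0.004,0,-1],[0,0,0,0,0,0,-1],[0,0,0,0,0,0,0.3],[0,0,0,0,0,0,1],[0,0,0,0,0,0,1]])

```text
time_s: 6.7
eef_pos: [458.9, 374.4, 78.4]
ee_rot: [0.0, 0.617, 0.787, 0.003]
force: [0.5, -0.4, -0.2]
grip_width: 0.912
```

>>> play_rows(plan=[[0,0,0,0,0,0,1],[0,0,0,0,0,0,1]])

```text
time_s: 6.87
eef_pos: [459.0, 374.5, 78.7]
ee_rot: [0.001, 0.617, 0.787, 0.003]
force: [-0.1, -0.5, 0.1]
grip_width: 0.999
```

>>> play_rows(plan=[[0,0,15,0,0,0,1],[0,0,30,0,0,0,1],[0,0,35,0,0,0,1],[0,0,30,0,0,0,1],[0,0,10,0,0,0,1]])

```text
time_s: 7.28
eef_pos: [456.4, 373.0, 200.1]
ee_rot: [-0.001, 0.617, 0.787, -0.001]
force: [0.2, 0.2, 0.9]
grip_width: 0.996
```

```bash
python3 -c "
from h import *
go((582.5,47,190),14)
c=optics.capture('top');cv2.imwrite('pics/t1.png',c['img'][130:290,50:320])"
```

```text
t 7.28 pos [456.4 373.  200.1] head 13.8 F [0.2 0.2 0.9] grip 0.996 tilt [-0.0012 -0.0009]
go [ 126.1 -326.   -10.1]
turn [ 0.    -0.003  0.003]
```

>>> play_rows(plan=[[6,-15,-2,0,0,0,1],[13,-34,-2,0,0,0,1],[13,-34,-2,0,0,0,1],[13,-34,-1,0,0,0,1],[13,-34,-1,0,0,0,1]])

```text
time_s: 7.75
eef_pos: [512.8, 222.6, 190.8]
ee_rot: [-0.001, 0.613, 0.79, 0.001]
force: [0.7, 0.3, -0.6]
grip_width: 1.0
```

>>> play_rows(plan=[[13,-34,0,0,0,0,1],[13,-34,0,0,0,0,1],[13,-34,0,0,0,0,1],[8,-22,0,0,0,0,1],[3,-8,0,0,0,0,1]])

```text
time_s: 8.17
eef_pos: [563.7, 79.2, 185.7]
ee_rot: [-0.004, 0.614, 0.789, -0.002]
force: [0.4, -0.2, -0.2]
grip_width: 0.996
```

>>> play_rows(plan=[[0,0,0,0,0,0,1],[0,0,0,0,0,0,1]])

```text
time_s: 8.33
eef_pos: [563.6, 77.8, 184.1]
ee_rot: [-0.005, 0.616, 0.788, -0.002]
force: [-0.3, 0.5, 0.3]
grip_width: 1.0
```

```bash
python3 -c "
from h import *
go((582.5,47,45),14)"
```

```text
t 8.33 pos [563.6  77.8 184.1] head 14.0 F [-0.3  0.5  0.3] grip 1.0 tilt [-0.0045 -0.0022]
go [  18.9  -30.8 -139.1]
turn [-0.002 -0.01  -0.   ]
```

View pics/t1.png

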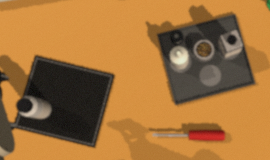

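Crop shows the can upright on the mat at (35,105), the bottle, tin and flask untouched, and the can's pale disc exposed at (210,74). Next is the bottle.

>>> play_rows(plan=[[10,-16,0,0,-0.01,0,1],[8,-12,0,0,0,0,1],[0,0,0,0,0,0,1],[0,0,0,0,0,0,1]])

```text
time_s: 8.67
eef_pos: [580.7, 54.0, 183.1]
ee_rot: [-0.002, 0.613, 0.79, 0.001]
force: [-0.4, 0.5, 0.5]
grip_width: 0.999
```

>>> play_rows(plan=[[0,0,-15,0,0,0,1],[0,0,-28,0,0,0,1],[0,0,-25,0,0,0,1],[0,0,-10,0,0,0,1],[0,0,0,0,0,0,1]])

```text
time_s: 9.08
eef_pos: [579.6, 59.5, 104.1]
ee_rot: [-0.001, 0.612, 0.791, 0.002]
force: [-0.5, -0.2, -0.1]
grip_width: 0.999
```

```bash
python3 -c "
from h import *
go((582.5,47,45),14)"
```

```text
t 9.08 pos [579.6  59.5 104.1] head 14.6 F [-0.5 -0.2 -0.1] grip 0.999 tilt [-0.0011  0.0019]
go [  2.9 -12.5 -59.1]
turn [-0.004  0.001 -0.01 ]
```

>>> play_rows(plan=[[2.5,-12,0,0,0,-0.01,1],[0,-2,-20,0,0,0,1],[0,-1.5,-20,0,0,0,1],[0,0,-10,0,0,0,1],[0,0,0,0,0,0,1]])

```text
time_s: 9.5
eef_pos: [585.6, 42.4, 58.9]
ee_rot: [0.003, 0.616, 0.788, 0.004]
force: [0.1, 0.1, 0.2]
grip_width: 1.0
```

```bash
python3 -c "
from h import *
go((582.5,47,45),14)"
```

```text
t 9.5 pos [585.6  42.4  58.9] head 14.0 F [0.1 0.1 0.2] grip 1.0 tilt [0.003  0.0043]
go [ -3.1   4.6 -13.9]
turn [-0.003  0.01  -0.   ]
```

>>> play_rows(plan=[[-3,4,-7,0,0.01,0,1],[0,0,-5,0,0,0,1],[0,0,-2,0,0,0,1],[0,0,0,0,0,0,1]])

```text
time_s: 9.83
eef_pos: [584.3, 46.3, 47.6]
ee_rot: [0.001, 0.616, 0.788, 0.002]
force: [0.7, -0.8, 0.1]
grip_width: 0.998
```

```bash
python3 -c "
from h import *
go((582.5,47,45),14)"
```

```text
t 9.83 pos [584.3  46.3  47.6] head 14.0 F [ 0.7 -0.8  0.1] grip 0.998 tilt [0.0009 0.0022]
go [-1.8  0.7 -2.6]
turn [-0.002  0.004  0.   ]
```

>>> play_rows(plan=[[-2,0.5,-5,0,0.004,0,1],[0,0,0,0,0,0,0],[0,0,0,0,0,0,-0.2],[0,0,0,0,0,0,-0.5],[0,0,0,0,0,0,-1]])

```text
time_s: 10.25
eef_pos: [582.8, 47.0, 43.6]
ee_rot: [0.0, 0.616, 0.788, 0.001]
force: [-0.9, -0.2, 2.2]
grip_width: 0.473
```

>>> play_rows(plan=[[0,0,0,0,0,0,-1],[0,0,0,0,0,0,-1],[0,0,0,0,0,0,-1]])

```text
time_s: 10.5
eef_pos: [582.8, 47.0, 43.6]
ee_rot: [0.0, 0.616, 0.788, 0.001]
force: [0.3, -0.9, 0.2]
grip_width: 0.476
```

>>> play_rows(plan=[[0,0,15,0,0,0,-1],[0,0,30,0,0,0,-1],[0,0,35,0,0,0,-1],[0,0,35,0,0,0,-1],[0,0,20,0,0,0,-1]])

```text
time_s: 10.92
eef_pos: [578.2, 47.4, 177.4]
ee_rot: [-0.006, 0.616, 0.788, -0.002]
force: [0.7, -0.7, -0.0]
grip_width: 0.484
```

```bash
python3 -c "
from h import *
go((429,269,170),14)"
```

```text
t 10.92 pos [578.2  47.4 177.4] head 14.0 F [ 0.7 -0.7 -0. ] grip 0.484 tilt [-0.0061 -0.0023]
go [-149.2  221.6   -7.4]
turn [-0.004 -0.012  0.   ]
```

>>> play_rows(plan=[[-8,12,0,-0.004,-0.012,0,-1],[-20,30,0,0,0,0,-1],[-20,30,0,0,0,0,-1],[-20,30,0,0,0,0,-1],[-20,30,0,0,0,0,-1]])

```text
time_s: 11.33
eef_pos: [491.7, 177.7, 183.3]
ee_rot: [0.006, 0.62, 0.785, 0.003]
force: [0.3, 0.7, -1.8]
grip_width: 0.481
```

>>> play_rows(plan=[[-20,30,0,0,0,0,-1],[-14,21,0,0,0,0,-1],[-6,9,0,0,0,0,-1],[0,0,0,0,0,0,-1],[0,0,0,0,0,0,-1]])

```text
time_s: 11.75
eef_pos: [444.6, 245.1, 183.4]
ee_rot: [0.005, 0.617, 0.787, 0.003]
force: [0.1, -0.4, -1.2]
grip_width: 0.478
```

>>> play_rows(plan=[[0,0,-15,0,0,0,-1],[0,0,-28,0,0,0,-1],[0,0,-28,0,0,0,-1],[0,0,-14,0,0,0,-1],[0,0,0,0,0,0,-1]])

```text
time_s: 12.17
eef_pos: [448.2, 241.4, 96.4]
ee_rot: [0.007, 0.618, 0.786, 0.005]
force: [-0.5, -0.7, -1.9]
grip_width: 0.48
```

```bash
python3 -c "
from h import *
go((429,269,43.6),14)"
```

```text
t 12.17 pos [448.2 241.4  96.4] head 13.6 F [-0.5 -0.7 -1.9] grip 0.48 tilt [0.0069 0.0048]
go [-19.2  27.6 -52.8]
turn [0.001 0.017 0.007]
```

>>> play_rows(plan=[[-9,14,0,0,0.016,0.007,-1],[-8,12,-10,0,0,0,-1],[0,0,-20,0,0,0,-1],[0,0,-12,0,0,0,-1],[0,0,0,0,0,0,-1]])

```text
time_s: 12.58
eef_pos: [435.4, 265.3, 56.2]
ee_rot: [0.002, 0.618, 0.786, 0.001]
force: [0.8, -0.3, -1.3]
grip_width: 0.481
```

```bash
python3 -c "
from h import *
go((429,269,43.6),14)"
```

```text
t 12.58 pos [435.4 265.3  56.2] head 13.7 F [ 0.8 -0.3 -1.3] grip 0.481 tilt [0.0017 0.0013]
go [ -6.4   3.7 -12.6]
turn [0.    0.004 0.006]
```

>>> play_rows(plan=[[0,0,-7,0,0.004,0.005,-1],[0,0,-4,0,0,0,-1],[0,0,-2,0,0,0,-1],[0,0,0,0,0,0,-1]])

```text
time_s: 12.92
eef_pos: [438.3, 264.3, 45.1]
ee_rot: [0.001, 0.617, 0.787, 0.002]
force: [0.1, 0.2, -2.5]
grip_width: 0.48
```

```bash
python3 -c "
from h import *
go((429,269,43.6),14)"
```

```text
t 12.92 pos [438.3 264.3  45.1] head 13.9 F [ 0.1  0.2 -2.5] grip 0.48 tilt [0.0012 0.0016]
go [-9.3  4.7 -1.5]
turn [-0.001  0.004  0.003]
```

>>> play_rows(plan=[[0,0,-2,0,0.004,0,-1],[0,0,0,0,0,0,-1],[0,0,0,0,0,0,0.3],[0,0,0,0,0,0,1],[0,0,0,0,0,0,1]])

```text
time_s: 13.33
eef_pos: [439.7, 264.5, 44.9]
ee_rot: [0.001, 0.617, 0.787, 0.002]
force: [-0.7, 1.1, 0.2]
grip_width: 0.884
```

>>> play_rows(plan=[[0,0,0,0,0,0,1],[0,0,0,0,0,0,1],[0,0,15,0,0,0,1],[0,0,30,0,0,0,1],[0,0,35,0,0,0,1]])

```text
time_s: 13.75
eef_pos: [436.1, 263.2, 121.3]
ee_rot: [-0.003, 0.617, 0.787, -0.004]
force: [1.2, 0.5, -0.2]
grip_width: 0.999
```

>>> play_rows(plan=[[0,0,30,0,0,0,1],[7,-14,15,0,0,0,1],[16,-32,5,0,0,0.02,1],[16,-32,0,0,0,0.02,1],[16,-32,0,0,0,0.02,1]])

```text
time_s: 14.17
eef_pos: [492.0, 155.1, 182.1]
ee_rot: [0.001, 0.588, 0.809, 0.002]
force: [0.5, 0.0, -0.0]
grip_width: 1.003
```

>>> play_rows(plan=[[16,-32,0,0,0,0.02,1],[16,-32,0,0,0,0.02,1],[16,-32,0,0,0,0.02,1],[16,-32,0,0,0,0.02,1],[12,-23,0,0,0,0,1]])

```text
time_s: 14.58
eef_pos: [570.8, -5.0, 183.4]
ee_rot: [0.002, 0.553, 0.833, 0.002]
force: [-0.5, 0.9, -0.3]
grip_width: 0.998
```

```bash
python3 -c "
from h import *
go((613.5,-70,180),22.5)"
```

```text
t 14.58 pos [570.8  -5.  183.4] head 22.8 F [-0.5  0.9 -0.3] grip 0.998 tilt [0.0018 0.0024]
go [ 42.7 -65.   -3.4]
turn [-0.002  0.006 -0.006]
```

>>> play_rows(plan=[[16,-26,0,0,0,0,1],[14,-20,0,0,0,0,1],[4,-6,0,0,0,0,1],[0,0,0,0,0,0,1],[0,0,0,0,0,0,1]])

```text
time_s: 15.0
eef_pos: [606.8, -64.9, 182.2]
ee_rot: [0.001, 0.556, 0.831, 0.002]
force: [-0.8, 0.0, 0.1]
grip_width: 1.003
```

```bash
python3 -c "
from h import *
go((613.5,-70,52),22.5)
w=optics.capture('wrist');print(projw(w,(613.5,-70,111)),projw(w,(606.5,-9.5,34)));cv2.imwrite('pics/w2.png',w['img'])"
```

```text
t 15.0 pos [606.8 -64.9 182.2] head 22.5 F [-0.8  0.   0.1] grip 1.003 tilt [0.0014 0.002 ]
go [   6.7   -5.1 -130.2]
turn [-0.002  0.005  0.   ]
[257.39238125 211.26112686] [272.8090673  127.61230608]
```

View pics/w2.png

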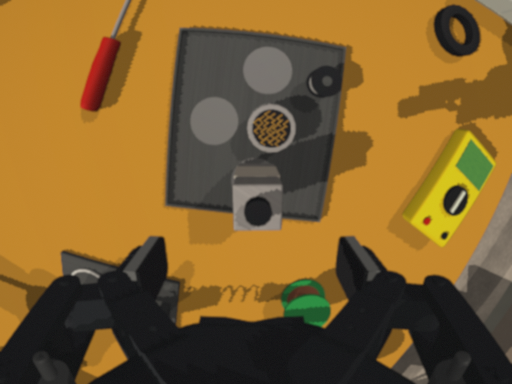

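Wrist view: the flask cap is at (258,211), predicted (257,211). Its sides are square to the jaws, and the tin is at (271,128). Descending on the flask.

>>> play_rows(plan=[[6,-6,-10,0,0.005,0,1],[0,-2,-25,0,0,0,1],[0,-2,-28,0,0,0,1],[0,-1,-20,0,0,0,1],[0,0,0,0,0,0,1]])

```text
time_s: 15.47
eef_pos: [611.2, -68.8, 99.4]
ee_rot: [0.001, 0.552, 0.834, 0.002]
force: [0.3, -0.1, 0.0]
grip_width: 0.997
```

```bash
python3 -c "
from h import *
go((613.5,-70,52),22.5)"
```

```text
t 15.47 pos [611.2 -68.8  99.4] head 22.9 F [ 0.3 -0.1  0. ] grip 0.997 tilt [0.0011 0.0015]
go [  2.3  -1.2 -47.4]
turn [-0.001  0.004 -0.008]
```

>>> play_rows(plan=[[1,-2,-12,0,0.004,-0.007,1],[0,-1,-18,0,0,0,1],[0,0,-12,0,0,0,1],[0,0,-3,0,0,0,1],[0,0,0,0,0,0,1]])

```text
time_s: 15.88
eef_pos: [613.1, -68.7, 55.9]
ee_rot: [0.001, 0.554, 0.832, 0.001]
force: [0.5, -0.0, 0.2]
grip_width: 0.997
```

```bash
python3 -c "
from h import *
go((613.5,-70,52),22.5)"
```

```text
t 15.88 pos [613.1 -68.7  55.9] head 22.7 F [ 0.5 -0.   0.2] grip 0.997 tilt [0.0013 0.001 ]
go [ 0.4 -1.3 -3.9]
turn [-0.     0.003 -0.003]
```

>>> play_rows(plan=[[0.4,-1.3,-3,0,0.003,-0.002,1],[0,0,0,0,0,0,0],[0,0,0,0,0,0,-0.2],[0,0,0,0,0,0,-0.5],[0,0,0,0,0,0,-1]])

```text
time_s: 16.3
eef_pos: [615.1, -70.2, 56.2]
ee_rot: [0.002, 0.555, 0.832, 0.001]
force: [-3.1, -0.1, 4.4]
grip_width: 0.461
```

>>> play_rows(plan=[[0,0,0,0,0,0,-1],[0,0,0,0,0,0,-1],[0,0,0,0,0,0,-1]])

```text
time_s: 16.55
eef_pos: [615.0, -70.2, 56.3]
ee_rot: [0.002, 0.555, 0.832, 0.001]
force: [0.2, 0.2, -1.9]
grip_width: 0.462
```

```bash
python3 -c "
from h import *
go((524,311,52),22.5)"
```

```text
t 16.55 pos [615.  -70.2  56.3] head 22.6 F [ 0.2  0.2 -1.9] grip 0.462 tilt [0.0023 0.0008]
go [-91.  381.2  -4.3]
turn [ 0.001  0.005 -0.001]
```

>>> play_rows(plan=[[0,0,15,0,0,0,-1],[0,0,30,0,0,0,-1],[0,0,35,0,0,0,-1],[0,0,35,0,0,0,-1],[0,0,20,0,0,0,-1]])

```text
time_s: 16.97
eef_pos: [610.4, -68.9, 189.3]
ee_rot: [-0.005, 0.555, 0.832, -0.001]
force: [0.1, 0.1, -0.6]
grip_width: 0.471
```

```bash
python3 -c "
from h import *
go((524,311,180),22.5)"
```

```text
t 16.97 pos [610.4 -68.9 189.3] head 22.6 F [ 0.1  0.1 -0.6] grip 0.471 tilt [-0.0052 -0.0014]
go [-86.4 379.9  -9.3]
turn [-0.004 -0.01  -0.001]
```

>>> play_rows(plan=[[-3,14,0,-0.004,-0.01,0,-1],[-8,35,0,0,0,0,-1],[-8,35,0,0,0,0,-1],[-8,35,0,0,0,0,-1],[-8,35,0,0,0,0,-1]])

```text
time_s: 17.38
eef_pos: [574.3, 85.9, 190.5]
ee_rot: [0.004, 0.559, 0.829, 0.001]
force: [-0.0, 0.3, -2.7]
grip_width: 0.465
```

>>> play_rows(plan=[[-8,35,0,0,0,0,-1],[-8,35,0,0,0,0,-1],[-8,35,0,0,0,0,-1],[-8,35,0,0,0,0,-1],[-6,26,0,0,0,0,-1]])

```text
time_s: 17.8
eef_pos: [527.2, 264.1, 183.6]
ee_rot: [0.001, 0.558, 0.83, -0.002]
force: [0.6, -0.2, -2.0]
grip_width: 0.466
```

>>> play_rows(plan=[[-3,12,0,0,0,0,-1],[0,0,0,0,0,0,-1],[0,0,0,0,0,0,-1]])

```text
time_s: 18.05
eef_pos: [518.4, 283.6, 179.4]
ee_rot: [-0.001, 0.555, 0.832, -0.003]
force: [0.6, -1.0, -2.2]
grip_width: 0.463
```

```bash
python3 -c "
from h import *
go((524,311,56.3),22.5)"
```

```text
t 18.05 pos [518.4 283.6 179.4] head 22.6 F [ 0.6 -1.  -2.2] grip 0.463 tilt [-0.0014 -0.0033]
go [   5.6   27.4 -123.1]
turn [ 0.004 -0.006 -0.002]
```

>>> play_rows(plan=[[5,14,0,0.004,-0.006,0,-1],[5,14,-10,0,0,0,-1],[0,2,-25,0,0,0,-1],[0,1,-28,0,0,0,-1],[0,0,-20,0,0,0,-1]])

```text
time_s: 18.47
eef_pos: [530.0, 313.1, 95.1]
ee_rot: [0.002, 0.556, 0.831, 0.003]
force: [-0.4, -0.1, -2.7]
grip_width: 0.466
```

>>> play_rows(plan=[[0,0,0,0,0,0,-1],[0,0,0,0,0,0,-1]])

```text
time_s: 18.63
eef_pos: [528.0, 310.6, 90.1]
ee_rot: [-0.0, 0.557, 0.83, -0.001]
force: [0.9, 0.4, -1.5]
grip_width: 0.459
```

```bash
python3 -c "
from h import *
go((527,313,56.3),22.5)"
```

```text
t 18.63 pos [528.  310.6  90.1] head 22.3 F [ 0.9  0.4 -1.5] grip 0.459 tilt [-0.0003 -0.0011]
go [ -1.    2.4 -33.8]
turn [ 0.001 -0.002  0.004]
```

>>> play_rows(plan=[[0,0,-12,0,0,0.003,-1],[0,0,-10,0,0,0,-1],[0,0,-5,0,0,0,-1],[0,0,-3,0,0,0,-1],[0,0,0,0,0,0,-1]])

```text
time_s: 19.05
eef_pos: [529.8, 309.4, 60.5]
ee_rot: [0.001, 0.557, 0.831, 0.001]
force: [-0.2, 0.6, -1.9]
grip_width: 0.463
```

```bash
python3 -c "
from h import *
go((527,313,56.3),22.5)"
```

```text
t 19.05 pos [529.8 309.4  60.5] head 22.3 F [-0.2  0.6 -1.9] grip 0.463 tilt [0.0012 0.0007]
go [-2.8  3.6 -4.2]
turn [0.    0.003 0.003]
```

>>> play_rows(plan=[[0,0,-3,0,0.003,0.002,-1],[0,0,-1.5,0,0,0,-1],[0,0,0,0,0,0,0.2],[0,0,0,0,0,0,1],[0,0,0,0,0,0,1]])

```text
time_s: 19.47
eef_pos: [531.0, 310.0, 57.6]
ee_rot: [0.001, 0.556, 0.831, 0.001]
force: [0.5, -0.1, 1.4]
grip_width: 0.86
```

>>> play_rows(plan=[[0,0,0,0,0,0,1],[0,0,0,0,0,0,1],[0,0,15,0,0,0,1],[0,0,30,0,0,0,1],[0,0,35,0,0,0,1]])

```text
time_s: 19.88
eef_pos: [527.9, 308.8, 133.7]
ee_rot: [-0.003, 0.556, 0.831, -0.003]
force: [-0.5, 0.5, 0.0]
grip_width: 0.999
```

>>> play_rows(plan=[[0,0,30,0,0,0,1],[3,-12,15,0,0,-0.06,1],[5,-22,5,0,0,-0.12,1],[5,-22,0,0,0,-0.12,1],[5,-22,0,0,0,-0.12,1]])

```text
time_s: 20.3
eef_pos: [547.3, 233.0, 195.9]
ee_rot: [0.001, 0.719, 0.695, 0.003]
force: [0.1, -0.5, -0.4]
grip_width: 0.995
```

>>> play_rows(plan=[[5,-22,0,0,0,-0.12,1],[5,-22,0,0,0,-0.12,1],[5,-22,0,0,0,-0.12,1],[5,-22,0,0,0,-0.12,1],[5,-22,0,0,0,-0.12,1]])

```text
time_s: 20.72
eef_pos: [573.1, 117.9, 198.1]
ee_rot: [0.004, 0.898, 0.439, 0.004]
force: [0.8, 0.2, -0.8]
grip_width: 0.998
```

```bash
python3 -c "
from h import *
go((606.5,-9.5,180),-78)"
```

```text
t 20.72 pos [573.1 117.9 198.1] head -37.9 F [ 0.8  0.2 -0.8] grip 0.998 tilt [0.0035 0.0044]
go [  33.4 -127.4  -18.1]
turn [ 0.006  0.01  -0.7  ]
```

>>> play_rows(plan=[[6,-22,0,0,0,-0.12,1],[6,-22,0,0,0,-0.12,1],[6,-22,0,0,0,-0.12,1],[6,-22,0,0,0,-0.12,1],[5,-19,-5,0,0.005,-0.11,1]])

```text
time_s: 21.13
eef_pos: [603.3, 4.8, 195.3]
ee_rot: [0.005, 0.989, 0.146, 0.002]
force: [0.2, 0.4, 0.1]
grip_width: 0.999
```

>>> play_rows(plan=[[1,-5,-5,0,0.005,-0.03,1],[0,0,-5,0,0,0,1],[0,0,0,0,0,0,1],[0,0,0,0,0,0,1]])

```text
time_s: 21.47
eef_pos: [604.8, -4.2, 184.3]
ee_rot: [0.005, 0.992, 0.126, -0.0]
force: [0.7, -0.4, -0.4]
grip_width: 1.002
```

```bash
python3 -c "
from h import *
go((606.5,-9.5,8),-78)
w=optics.capture('wrist');g=w['img'];u=projw(w,(606.5,-9.5,34));print(u,projw(w,(606.5,-9.5,37)))
cv2.drawMarker(g,tuple(int(x) for x in u),(0,0,255),0,8)
t=optics.capture('top')['img'][130:290,50:320]
cv2.imwrite('pics/w3.png',np.vstack([g,cv2.copyMakeBorder(cv2.resize(t,None,fx=1.33,fy=1.33),0,0,0,512-int(270*1.33),0)]))"
```

```text
t 21.47 pos [604.8  -4.2 184.3] head -75.5 F [ 0.7 -0.4 -0.4] grip 1.002 tilt [ 0.0049 -0.0003]
go [   1.7   -5.3 -176.3]
turn [ 0.01   0.    -0.044]
[255.45556689 176.69276351] [255.52369136 177.36761803]
```

View pics/w3.png

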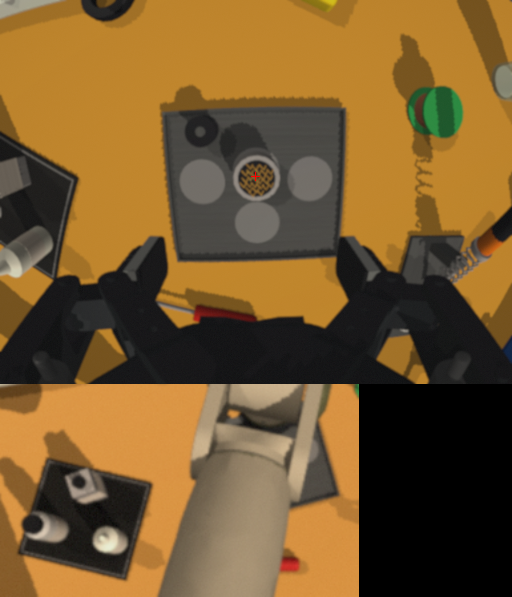

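All three containers stand upright on the mat. The tin marker at (255,177) is centred on the tin, and the reel is undisturbed at (202,130). Descending on the tin.

>>> play_rows(plan=[[1.5,-5,0,0.01,0,-0.04,1],[0,-1,-20,0,0,0,1],[0,-1,-30,0,0,0,1],[0,0,-30,0,0,0,1],[0,0,-15,0,0,0,1]])

```text
time_s: 21.98
eef_pos: [609.0, -10.1, 92.8]
ee_rot: [0.001, 0.995, 0.104, 0.007]
force: [-0.4, 0.4, -1.5]
grip_width: 0.996
```

>>> play_rows(plan=[[0,0,0,0,0,0,1],[0,0,0,0,0,0,1]])

```text
time_s: 22.15
eef_pos: [607.8, -9.7, 90.2]
ee_rot: [-0.0, 0.995, 0.103, 0.005]
force: [-0.2, 0.1, 0.5]
grip_width: 0.998
```

```bash
python3 -c "
from h import *
go((606.5,-9.5,8),-78)"
```

```text
t 22.15 pos [607.8  -9.7  90.2] head -78.2 F [-0.2  0.1  0.5] grip 0.998 tilt [-0.0004  0.0045]
go [ -1.3   0.2 -82.2]
turn [-0.002  0.009  0.003]
```

>>> play_rows(plan=[[-1,0,-15,0,0.008,0,1],[0,0,-22,0,0,0,1],[0,0,-15,0,0,0,1],[0,0,-6,0,0,0,1],[0,0,0,0,0,0,1]])

```text
time_s: 22.57
eef_pos: [609.5, -10.0, 33.7]
ee_rot: [0.0, 0.995, 0.102, 0.004]
force: [-0.3, 0.0, -0.2]
grip_width: 1.002
```

```bash
python3 -c "
from h import *
go((606.5,-9.5,8),-78)"
```

```text
t 22.57 pos [609.5 -10.   33.7] head -78.2 F [-0.3  0.  -0.2] grip 1.002 tilt [0.0003 0.0044]
go [ -3.    0.5 -25.7]
turn [-0.     0.009  0.004]
```

>>> play_rows(plan=[[-3,0.5,-10,0,0.009,0,1],[0,0,-8,0,0,0,1],[0,0,-5,0,0,0,1],[0,0,-2,0,0,0,1],[0,0,0,0,0,0,1]])

```text
time_s: 22.98
eef_pos: [607.7, -9.7, 8.9]
ee_rot: [0.0, 0.995, 0.102, 0.002]
force: [0.6, 0.3, -0.5]
grip_width: 1.002
```

```bash
python3 -c "
from h import *
go((606.5,-9.5,8),-78)"
```

```text
t 22.98 pos [607.7  -9.7   8.9] head -78.3 F [ 0.6  0.3 -0.5] grip 1.002 tilt [0.0004 0.0015]
go [-1.2  0.2 -0.9]
turn [0.001 0.003 0.004]
```

>>> play_rows(plan=[[-1,0,0,0,0.003,0,0.5],[0,0,0,0,0,0,0.2],[0,0,0,0,0,0,0],[0,0,0,0,0,0,-0.5],[0,0,0,0,0,0,-1]])

```text
time_s: 23.4
eef_pos: [607.5, -9.8, 10.4]
ee_rot: [0.001, 0.995, 0.102, 0.001]
force: [-0.1, 0.4, -1.1]
grip_width: 0.548
```

>>> play_rows(plan=[[0,0,0,0,0,0,-1],[0,0,0,0,0,0,-1],[0,0,0,0,0,0,-1]])

```text
time_s: 23.65
eef_pos: [607.4, -9.8, 10.4]
ee_rot: [0.001, 0.995, 0.102, 0.001]
force: [-1.0, 0.6, -0.7]
grip_width: 0.544
```

```bash
python3 -c "
from h import *
go((606.5,-9.5,8),-78)"
```

```text
t 23.65 pos [607.4  -9.8  10.4] head -78.3 F [-1.   0.6 -0.7] grip 0.544 tilt [0.0006 0.001 ]
go [-0.9  0.3 -2.4]
turn [0.001 0.002 0.004]
```

>>> play_rows(plan=[[0,0,12,0,0,0,-1],[0,0,20,0,0,0,-1],[0,0,25,0,0,0,-1],[0,0,20,0,0,0,-1],[0,0,10,0,0,0,-1]])

```text
time_s: 24.07
eef_pos: [605.1, -9.4, 100.6]
ee_rot: [-0.0, 0.995, 0.102, -0.002]
force: [-0.2, -0.1, -1.1]
grip_width: 0.548
```

```bash
python3 -c "
from h import *
go((457.5,-306.5,110),-78)"
```

```text
t 24.07 pos [605.1  -9.4 100.6] head -78.3 F [-0.2 -0.1 -1.1] grip 0.548 tilt [-0.0003 -0.002 ]
go [-147.6 -297.1    9.4]
turn [-0.    -0.004  0.005]
```

>>> play_rows(plan=[[-9,-12,8,0,-0.004,0,-1],[-20,-27,10,0,0,0,-1],[-20,-27,5,0,0,0,-1],[-20,-27,0,0,0,0,-1],[-20,-27,0,0,0,0,-1]])

```text
time_s: 24.48
eef_pos: [516.2, -128.5, 129.7]
ee_rot: [0.001, 0.994, 0.107, 0.004]
force: [0.3, -1.7, -1.0]
grip_width: 0.547
```

>>> play_rows(plan=[[-20,-27,0,0,0,0,-1],[-20,-27,0,0,0,0,-1],[-8,-20,0,0,0,0,-1],[0,-10,0,0,0,0,-1],[0,0,0,0,0,0,-1]])

```text
time_s: 24.9
eef_pos: [462.2, -219.8, 132.0]
ee_rot: [0.002, 0.995, 0.104, 0.005]
force: [0.8, -0.5, -1.1]
grip_width: 0.546
```

```bash
python3 -c "
from h import *
go((457.5,-306.5,110),-78)"
```

```text
t 24.9 pos [ 462.2 -219.8  132. ] head -78.0 F [ 0.8 -0.5 -1.1] grip 0.546 tilt [0.0024 0.0049]
go [ -4.7 -86.7 -22. ]
turn [0.004 0.01  0.001]
```

>>> play_rows(plan=[[-2,-15,0,0.004,0.01,0,-1],[-1,-25,0,0,0,0,-1],[-1,-22,0,0,0,0,-1],[0,-12,0,0,0,0,-1],[0,0,0,0,0,0,-1]])

```text
time_s: 25.32
eef_pos: [461.1, -292.1, 132.3]
ee_rot: [-0.001, 0.994, 0.106, 0.0]
force: [0.3, 0.2, -0.5]
grip_width: 0.547
```

>>> play_rows(plan=[[0,0,0,0,0,0,-1]])

```text
time_s: 25.4
eef_pos: [461.6, -291.3, 132.0]
ee_rot: [-0.001, 0.994, 0.106, 0.0]
force: [-0.2, 0.2, -0.6]
grip_width: 0.547
```

```bash
python3 -c "
from h import *
go((457.5,-306.5,14.4),-78)
w=optics.capture('wrist');g=w['img']
for k in range(36):
    u=projw(w,(457+35*np.cos(k/5.73),-306.5+35*np.sin(k/5.73),12)).astype(int);cv2.circle(g,tuple(int(x) for x in u),0,(0,0,255),-1)
cv2.imwrite('pics/w4.png',g)"
```

```text
t 25.4 pos [ 461.6 -291.3  132. ] head -77.8 F [-0.2  0.2 -0.6] grip 0.547 tilt [-0.0015  0.0002]
go [  -4.1  -15.2 -117.6]
turn [-0.003  0.    -0.003]
```

View pics/w4.png

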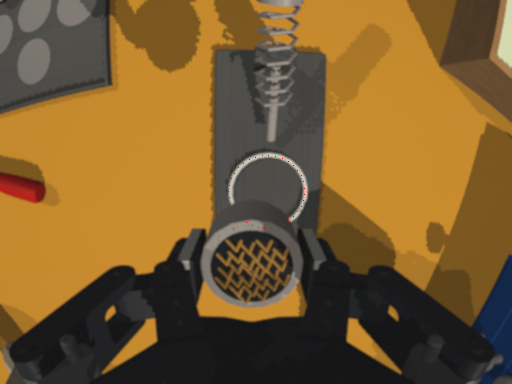

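The predicted ring (dots) overlays the real ring. The tin is held level between the pads and the iron tip at (271,138) is clear ahead. Lowering.

>>> play_rows(plan=[[-3.5,-14,0,-0.003,0,0,-1],[0,0,-10,0,0,0,-1],[0,0,-22,0,0,0,-1],[0,0,-22,0,0,0,-1],[0,0,-12,0,0,0,-1]])

```text
time_s: 25.87
eef_pos: [459.7, -303.3, 65.1]
ee_rot: [0.002, 0.994, 0.108, 0.002]
force: [-0.3, 0.3, -1.6]
grip_width: 0.545
```

>>> play_rows(plan=[[0,0,0,0,0,0,-1],[0,0,0,0,0,0,-1]])

```text
time_s: 26.03
eef_pos: [458.5, -301.2, 61.7]
ee_rot: [-0.0, 0.994, 0.109, 0.0]
force: [0.1, -0.7, -0.8]
grip_width: 0.548
```

```bash
python3 -c "
from h import *
go((457.5,-306.5,14.4),-78)"
```

```text
t 26.03 pos [ 458.5 -301.2   61.7] head -77.5 F [ 0.1 -0.7 -0.8] grip 0.548 tilt [-0.0002  0.0001]
go [ -1.   -5.3 -47.3]
turn [-0.     0.    -0.008]
```

>>> play_rows(plan=[[-1,-5.5,0,0,0,-0.008,-1],[0,-0.5,-12,0,0,0,-1],[0,-0.5,-10,0,0,0,-1],[0,0,-5,0,0,0,-1],[0,0,0,0,0,0,-1]])

```text
time_s: 26.45
eef_pos: [458.1, -308.7, 34.0]
ee_rot: [0.001, 0.995, 0.104, 0.001]
force: [0.4, 0.3, -1.3]
grip_width: 0.542
```

```bash
python3 -c "
from h import *
go((457.5,-306.5,14.4),-78)"
```

```text
t 26.45 pos [ 458.1 -308.7   34. ] head -78.0 F [ 0.4  0.3 -1.3] grip 0.542 tilt [0.0012 0.0013]
go [ -0.6   2.2 -19.6]
turn [0.002 0.003 0.001]
```

>>> play_rows(plan=[[-0.6,2,-7,0.002,0.003,0,-1],[0,0,-6,0,0,0,-1],[0,0,-3,0,0,0,-1],[0,0,-2,0,0,0,-1],[0,0,0,0,0,0,-1]])

```text
time_s: 26.87
eef_pos: [457.6, -306.4, 14.0]
ee_rot: [-0.0, 0.995, 0.104, -0.0]
force: [0.7, 1.2, -1.7]
grip_width: 0.549
```

```bash
python3 -c "
from h import *
go((457.5,-306.5,14.4),-78)"
```

```text
t 26.87 pos [ 457.6 -306.4   14. ] head -78.0 F [ 0.7  1.2 -1.7] grip 0.549 tilt [-0.     -0.0002]
go [-0.1 -0.1  0.4]
turn [ 0. -0.  0.]
```

>>> play_rows(plan=[[0,0,-1,0,0,0,-1],[0,0,0,0,0,0,0.3],[0,0,0,0,0,0,0.8],[0,0,0,0,0,0,1],[0,0,0,0,0,0,1]])

```text
time_s: 27.28
eef_pos: [458.3, -307.1, 15.1]
ee_rot: [0.001, 0.995, 0.104, 0.001]
force: [0.8, -0.4, -0.2]
grip_width: 0.999
```

>>> play_rows(plan=[[0,0,0,0,0,0,1],[0,0,15,0,0,0,1],[0,0,30,0,0,0,1],[0,0,35,0,0,0,1],[0,0,35,0,0,0,1]])

```text
time_s: 27.7
eef_pos: [454.9, -303.8, 126.7]
ee_rot: [-0.005, 0.995, 0.104, -0.004]
force: [0.6, 0.1, 0.5]
grip_width: 1.003
```

>>> play_rows(plan=[[0,0,35,0,0,0,1],[0,0,20,0,0,0,1],[0,0,0,0,0,0,1]])

```text
time_s: 27.95
eef_pos: [456.1, -305.0, 191.3]
ee_rot: [-0.001, 0.995, 0.104, -0.001]
force: [0.2, 0.2, 0.1]
grip_width: 1.003
```

```bash
python3 -c "
from h import *
go((530.8,310,200),22.5)
w=optics.capture('wrist');cv2.imwrite('pics/w5.png',w['img'][:,100:420])
print(projw(w,(457,-306.5,38)),projw(w,(457,-306.5,12)))"
```

```text
t 27.95 pos [ 456.1 -305.   191.3] head -78.0 F [0.2 0.2 0.1] grip 1.003 tilt [-0.0008 -0.0009]
go [ 74.7 615.    8.7]
turn [-3.000e-03 -1.000e-03 -1.387e+00]
[253.33107449 175.9190739 ] [253.22972683 170.69224064]
```

View pics/w5.png

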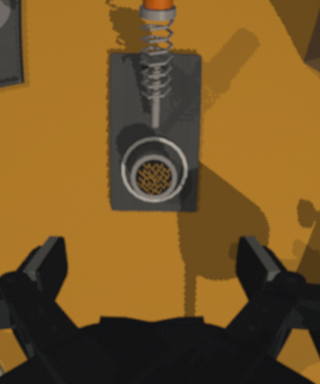

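The tin sits flat inside the ring: tin (154,176), ring centre (154,170), with the offset expected from its height. Now to the flask on the mat.

>>> play_rows(plan=[[1,16,2,0,0,0.05,1],[3,33,2,0,0,0.1,1],[4,36,2,0,0,0.1,1],[4,36,0,0,0,0.1,1],[4,36,0,0,0,0.1,1]])

```text
time_s: 28.42
eef_pos: [468.8, -146.9, 188.8]
ee_rot: [-0.004, 0.945, 0.327, -0.005]
force: [-0.3, 0.1, 0.3]
grip_width: 0.999
```

>>> play_rows(plan=[[4,36,0,0,0,0.1,1],[4,36,0,0,0,0.1,1],[4,36,0,0,0,0.1,1],[4,36,0,0,0,0.1,1],[4,36,0,0,0,0.1,1]])

```text
time_s: 28.83
eef_pos: [485.0, 42.5, 181.3]
ee_rot: [-0.006, 0.828, 0.56, -0.01]
force: [1.5, -1.4, 0.1]
grip_width: 1.001
```

```bash
python3 -c "
from h import *
go((530.8,310,195),22.5)"
```

```text
t 28.83 pos [485.   42.5 181.3] head -21.8 F [ 1.5 -1.4  0.1] grip 1.001 tilt [-0.0062 -0.0102]
go [ 45.8 267.5  13.7]
turn [ 0.01  -0.022  0.774]
```

>>> play_rows(plan=[[6,34,4,0.005,-0.01,0.11,1],[6,34,4,0.005,-0.01,0.11,1],[6,34,4,0,0,0.11,1],[6,34,0,0,0,0.11,1],[6,34,0,0,0,0.11,1]])

```text
time_s: 29.25
eef_pos: [511.2, 222.1, 185.7]
ee_rot: [-0.007, 0.634, 0.773, -0.005]
force: [0.7, -0.5, 0.8]
grip_width: 0.994
```

>>> play_rows(plan=[[6,34,0,0,0,0.1,1],[4,20,0,0,0,0.05,1],[1,8,0,0,0,0,1],[0,0,0,0,0,0,1],[0,0,0,0,0,0,1]])

```text
time_s: 29.67
eef_pos: [519.1, 292.1, 176.7]
ee_rot: [-0.011, 0.567, 0.824, -0.01]
force: [-0.4, -0.8, -0.8]
grip_width: 1.003
```

```bash
python3 -c "
from h import *
go((530.8,310,56),22.5)"
```

```text
t 29.67 pos [519.1 292.1 176.7] head 20.9 F [-0.4 -0.8 -0.8] grip 1.003 tilt [-0.0106 -0.0105]
go [  11.7   17.9 -120.7]
turn [ 0.006 -0.029  0.027]
```

>>> play_rows(plan=[[6,9,0,0.006,-0.028,0.026,1],[5,7,0,0,0,0,1],[0,0,-15,0,0,0,1],[0,0,-22,0,0,0,1],[0,0,-10,0,0,0,1]])

```text
time_s: 30.08
eef_pos: [532.1, 303.0, 129.4]
ee_rot: [0.0, 0.562, 0.827, -0.0]
force: [-0.8, -0.4, -1.5]
grip_width: 1.006
```

>>> play_rows(plan=[[0,0,0,0,0,0,1],[0,0,0,0,0,0,1]])

```text
time_s: 30.25
eef_pos: [531.8, 301.1, 127.5]
ee_rot: [-0.001, 0.563, 0.826, -0.002]
force: [1.2, -0.9, -0.0]
grip_width: 0.998
```

```bash
python3 -c "
from h import *
go((530.8,310,56),22.5)"
```

```text
t 30.25 pos [531.8 301.1 127.5] head 21.4 F [ 1.2 -0.9 -0. ] grip 0.998 tilt [-0.0014 -0.0022]
go [ -1.    8.9 -71.5]
turn [ 0.002 -0.005  0.019]
```

>>> play_rows(plan=[[-1,9,0,0,-0.005,0.018,1],[0,1,-15,0,0,0,1],[0,1,-22,0,0,0,1],[0,0,-14,0,0,0,1],[0,0,0,0,0,0,1]])

```text
time_s: 30.67
eef_pos: [533.3, 314.4, 81.0]
ee_rot: [0.004, 0.555, 0.832, 0.003]
force: [-0.5, 0.5, -0.2]
grip_width: 1.001
```

```bash
python3 -c "
from h import *
go((530.8,310,56),22.5)"
```

```text
t 30.67 pos [533.3 314.4  81. ] head 22.6 F [-0.5  0.5 -0.2] grip 1.001 tilt [0.0038 0.0034]
go [ -2.5  -4.4 -25. ]
turn [-0.001  0.01  -0.001]
```

>>> play_rows(plan=[[-3,-4,-10,0,0.01,0,1],[0,0,-9,0,0,0,1],[0,0,-4,0,0,0,1],[0,0,-1,0,0,0,1],[0,0,0,0,0,0,1]])

```text
time_s: 31.08
eef_pos: [531.5, 311.4, 58.8]
ee_rot: [0.001, 0.555, 0.832, 0.003]
force: [0.3, 0.9, 0.3]
grip_width: 1.003
```

```bash
python3 -c "
from h import *
go((530.8,310,56),22.5)"
```

```text
t 31.08 pos [531.5 311.4  58.8] head 22.6 F [0.3 0.9 0.3] grip 1.003 tilt [0.0009 0.0025]
go [-0.7 -1.4 -2.8]
turn [-0.003  0.004 -0.002]
```

>>> play_rows(plan=[[-0.7,-1.4,-2.8,0,0.004,0,0.5],[0,0,0,0,0,0,0],[0,0,0,0,0,0,-0.3],[0,0,0,0,0,0,-1],[0,0,0,0,0,0,-1]])

```text
time_s: 31.5
eef_pos: [531.3, 310.0, 57.1]
ee_rot: [-0.0, 0.555, 0.832, 0.002]
force: [-0.9, -0.1, -1.8]
grip_width: 0.463
```

>>> play_rows(plan=[[0,0,0,0,0,0,-1],[0,0,0,0,0,0,-1]])

```text
time_s: 31.67
eef_pos: [531.3, 310.1, 57.1]
ee_rot: [-0.0, 0.555, 0.832, 0.002]
force: [0.3, 0.2, -0.9]
grip_width: 0.463
```

>>> play_rows(plan=[[0,0,15,0,0,0,-1],[0,0,30,0,0,0,-1],[0,0,35,0,0,0,-1],[0,0,35,0,0,0,-1],[0,0,20,0,0,0,-1]])

```text
time_s: 32.08
eef_pos: [527.0, 308.4, 190.4]
ee_rot: [-0.005, 0.555, 0.832, -0.004]
force: [0.9, -0.4, -2.4]
grip_width: 0.464
```

>>> play_rows(plan=[[3,-14,0,0.003,-0.01,0,-1],[7,-35,0,0,0,0,-1],[7,-35,0,0,0,0,-1],[7,-35,0,0,0,0,-1],[7,-35,0,0,0,0,-1]])

```text
time_s: 32.5
eef_pos: [557.2, 153.1, 192.2]
ee_rot: [0.001, 0.55, 0.835, 0.004]
force: [0.2, 0.1, -1.1]
grip_width: 0.462
```

```bash
python3 -c "
from h import *
go((614.3,-70,180),22.5)"
```

```text
t 32.5 pos [557.2 153.1 192.2] head 23.2 F [ 0.2  0.1 -1.1] grip 0.462 tilt [0.0006 0.0038]
go [  57.1 -223.1  -12.2]
turn [-0.006  0.005 -0.013]
```

>>> play_rows(plan=[[9,-36,0,0,0,-0.01,-1],[9,-36,0,0,0,0,-1],[9,-36,0,0,0,0,-1],[9,-36,0,0,0,0,-1],[9,-32,0,0,0,0,-1]])

```text
time_s: 32.92
eef_pos: [599.1, -35.8, 185.6]
ee_rot: [-0.002, 0.555, 0.832, 0.002]
force: [-0.8, -0.1, -2.3]
grip_width: 0.461
```

>>> play_rows(plan=[[6,-20,0,0,0,0,-1],[2,-8,0,0,0,0,-1],[0,0,0,0,0,0,-1],[0,0,0,0,0,0,-1]])

```text
time_s: 33.25
eef_pos: [605.2, -74.1, 179.7]
ee_rot: [-0.005, 0.559, 0.829, 0.0]
force: [0.4, 0.4, -2.4]
grip_width: 0.467
```

```bash
python3 -c "
from h import *
go((614.3,-70,57.1),22.5)"
```

```text
t 33.25 pos [605.2 -74.1 179.7] head 22.0 F [ 0.4  0.4 -2.4] grip 0.467 tilt [-0.005   0.0001]
go [   9.1    4.1 -122.6]
turn [-0.006 -0.008  0.008]
```

>>> play_rows(plan=[[9,4,-8,-0.006,-0.008,0.007,-1],[0,0,-22,0,0,0,-1],[0,0,-25,0,0,0,-1],[0,0,-22,0,0,0,-1],[0,0,-8,0,0,0,-1]])

```text
time_s: 33.67
eef_pos: [615.8, -62.2, 91.5]
ee_rot: [0.003, 0.552, 0.834, 0.001]
force: [0.7, 0.8, -2.4]
grip_width: 0.463
```

>>> play_rows(plan=[[0,0,0,0,0,0,-1],[0,0,0,0,0,0,-1]])

```text
time_s: 33.83
eef_pos: [615.2, -59.1, 89.4]
ee_rot: [0.001, 0.551, 0.835, 0.001]
force: [-0.3, -0.7, -2.0]
grip_width: 0.462
```

```bash
python3 -c "
from h import *
go((614.3,-70,57.1),22.5)"
```

```text
t 33.83 pos [615.2 -59.1  89.4] head 23.1 F [-0.3 -0.7 -2. ] grip 0.462 tilt [0.0013 0.0006]
go [ -0.9 -10.9 -32.3]
turn [ 0.     0.003 -0.011]
```

>>> play_rows(plan=[[-1,-11,-5,0,0.003,-0.01,-1],[0,0,-12,0,0,0,-1],[0,0,-5,0,0,0,-1],[0,0,0,0,0,0,-1]])

```text
time_s: 34.17
eef_pos: [616.0, -70.7, 68.8]
ee_rot: [0.003, 0.555, 0.832, 0.001]
force: [-0.1, 0.1, -2.0]
grip_width: 0.461
```

```bash
python3 -c "
from h import *
go((614.3,-70,57.1),22.5)"
```

```text
t 34.17 pos [616.  -70.7  68.8] head 22.6 F [-0.1  0.1 -2. ] grip 0.461 tilt [0.0031 0.0006]
go [ -1.7   0.7 -11.7]
turn [ 0.002  0.006 -0.002]
```

>>> play_rows(plan=[[-2,0.7,-5,0.002,0.006,-0.002,-1],[0,0,-4,0,0,0,-1],[0,0,-2,0,0,0,-1],[0,0,0,0,0,0,-1]])

```text
time_s: 34.5
eef_pos: [614.1, -70.3, 57.2]
ee_rot: [0.0, 0.556, 0.831, -0.0]
force: [-0.4, -0.5, -1.7]
grip_width: 0.462
```

```bash
python3 -c "
from h import *
go((614.3,-70,57.1),22.5)"
```

```text
t 34.5 pos [614.1 -70.3  57.2] head 22.4 F [-0.4 -0.5 -1.7] grip 0.462 tilt [ 0.0002 -0.0001]
go [ 0.2  0.3 -0.1]
turn [0.    0.    0.001]
```

>>> play_rows(plan=[[0,0,-1,0,0,0,-1],[0,0,0,0,0,0,0.2],[0,0,0,0,0,0,1],[0,0,0,0,0,0,1],[0,0,0,0,0,0,1]])

```text
time_s: 34.92
eef_pos: [615.2, -70.7, 58.6]
ee_rot: [0.002, 0.556, 0.831, 0.0]
force: [0.4, -0.2, 0.0]
grip_width: 0.991
```

>>> play_rows(plan=[[0,0,0,0,0,0,1],[0,0,15,0,0,0,1],[0,0,30,0,0,0,1],[0,0,35,0,0,0,1],[0,0,30,0,0,0,1]])

```text
time_s: 35.33
eef_pos: [611.4, -69.5, 165.1]
ee_rot: [-0.005, 0.556, 0.831, -0.002]
force: [0.7, 0.9, 0.4]
grip_width: 1.001
```

>>> play_rows(plan=[[-7,14,12,0,0,0,1],[-17,33,5,0,0,-0.02,1],[-17,33,0,0,0,-0.02,1],[-17,33,0,0,0,-0.02,1],[-17,33,0,0,0,-0.02,1]])

```text
time_s: 35.75
eef_pos: [538.1, 74.4, 191.0]
ee_rot: [0.003, 0.594, 0.805, 0.001]
force: [0.7, 0.7, -0.4]
grip_width: 0.996
```

>>> play_rows(plan=[[-17,33,0,0,0,-0.02,1],[-17,33,0,0,0,-0.02,1],[-17,33,0,0,0,-0.02,1],[-10,20,0,0,0,0,1],[-4,8,0,0,0,0,1]])

```text
time_s: 36.17
eef_pos: [466.5, 210.4, 192.3]
ee_rot: [0.004, 0.618, 0.786, 0.002]
force: [0.5, 1.0, 0.0]
grip_width: 1.003
```

>>> play_rows(plan=[[0,0,0,0,0,0,1],[0,0,0,0,0,0,1]])

```text
time_s: 36.33
eef_pos: [466.0, 211.6, 192.6]
ee_rot: [0.004, 0.617, 0.787, 0.002]
force: [0.3, -0.6, -0.0]
grip_width: 0.996
```

```bash
python3 -c "
from h import *
go((439.5,264.5,42.5),14)
c=optics.capture('top');r=cv2.imread('pics/ref_top.png')
A=lambda g:cv2.resize(g[150:200,260:310],None,fx=8,fy=8,interpolation=cv2.INTER_CUBIC)
cv2.imwrite('pics/f.png',np.hstack([A(r),A(c['img'])]))"
```

```text
t 36.33 pos [466.  211.6 192.6] head 13.8 F [ 0.3 -0.6 -0. ] grip 0.996 tilt [0.0038 0.0022]
go [ -26.5   52.9 -150.1]
turn [0.001 0.009 0.003]
```

View pics/f.png

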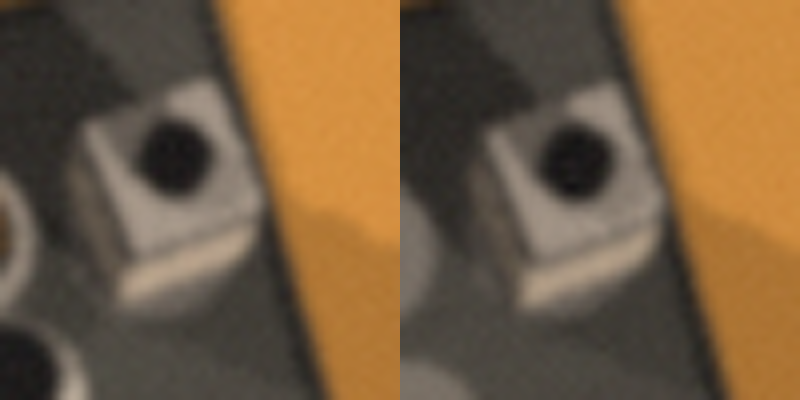

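The flask is back on its spot: cap (175,157) before versus (176,162) after in an 8x crop, about 1 mm off. Same orientation. Next is the bottle.

>>> play_rows(plan=[[-12,24,0,0,0.009,0,1],[-10,20,0,0,0,0,1],[-2,4,-10,0,0,0,1],[0,0,-25,0,0,0,1],[0,0,-25,0,0,0,1]])

```text
time_s: 36.8
eef_pos: [448.4, 255.4, 134.1]
ee_rot: [0.004, 0.62, 0.784, 0.003]
force: [0.1, 0.5, -1.3]
grip_width: 0.999
```

>>> play_rows(plan=[[0,0,-10,0,0,0,1],[0,0,0,0,0,0,1],[0,0,0,0,0,0,1]])

```text
time_s: 37.05
eef_pos: [448.4, 250.8, 117.5]
ee_rot: [0.002, 0.622, 0.783, -0.001]
force: [-0.5, 0.1, 0.2]
grip_width: 1.001
```

```bash
python3 -c "
from h import *
go((439.5,264.5,42.5),14)"
```

```text
t 37.05 pos [448.4 250.8 117.5] head 13.1 F [-0.5  0.1  0.2] grip 1.001 tilt [ 0.0015 -0.0008]
go [ -8.9  13.7 -75. ]
turn [0.003 0.001 0.016]
```

>>> play_rows(plan=[[-9,13.5,0,0,0,0.015,1],[-0.5,0.5,-14,0,0,0,1],[-0.5,0,-22,0,0,0,1],[0,0,-16,0,0,0,1],[0,0,0,0,0,0,1]])

```text
time_s: 37.47
eef_pos: [443.2, 262.1, 67.6]
ee_rot: [0.004, 0.618, 0.786, 0.002]
force: [0.2, -0.5, -0.2]
grip_width: 0.999
```

```bash
python3 -c "
from h import *
go((439.5,264.5,42.5),14)"
```

```text
t 37.47 pos [443.2 262.1  67.6] head 13.7 F [ 0.2 -0.5 -0.2] grip 0.999 tilt [0.0042 0.0024]
go [ -3.7   2.4 -25.1]
turn [0.001 0.01  0.005]
```

>>> play_rows(plan=[[-4,2.4,-10,0,0.01,0.005,1],[-0.5,0,-9,0,0,0,1],[0,0,-4,0,0,0,1],[0,0,-1,0,0,0,1],[0,0,0,0,0,0,1]])

```text
time_s: 37.88
eef_pos: [441.1, 264.0, 44.6]
ee_rot: [0.001, 0.616, 0.788, 0.001]
force: [-0.3, -0.1, 0.5]
grip_width: 1.0
```

```bash
python3 -c "
from h import *
go((439.5,264.5,42.5),14)"
```

```text
t 37.88 pos [441.1 264.   44.6] head 13.9 F [-0.3 -0.1  0.5] grip 1.0 tilt [0.0013 0.001 ]
go [-1.6  0.5 -2.1]
turn [0.    0.003 0.002]
```

>>> play_rows(plan=[[-1.6,0.5,-2,0,0.003,0,0.5],[0,0,0,0,0,0,0],[0,0,0,0,0,0,-0.3],[0,0,0,0,0,0,-1],[0,0,0,0,0,0,-1]])

```text
time_s: 38.3
eef_pos: [440.0, 264.8, 43.8]
ee_rot: [0.001, 0.616, 0.788, 0.001]
force: [0.3, 0.2, -1.7]
grip_width: 0.478
```

>>> play_rows(plan=[[0,0,0,0,0,0,-1],[0,0,0,0,0,0,-1]])

```text
time_s: 38.47
eef_pos: [439.9, 264.8, 43.9]
ee_rot: [0.001, 0.616, 0.788, 0.001]
force: [-0.7, -0.3, -1.0]
grip_width: 0.478
```

>>> play_rows(plan=[[0,0,15,0,0,0,-1],[0,0,30,0,0,0,-1],[0,0,35,0,0,0,-1],[0,0,35,0,0,0,-1],[0,0,20,0,0,0,-1]])

```text
time_s: 38.88
eef_pos: [435.7, 263.2, 178.7]
ee_rot: [-0.003, 0.616, 0.787, -0.005]
force: [0.4, 0.1, -1.7]
grip_width: 0.482
```

>>> play_rows(plan=[[7,-11,0,0.003,-0.01,0,-1],[19,-29,0,0,0,0,-1],[19,-29,0,0,0,0,-1],[19,-29,0,0,0,0,-1],[19,-29,0,0,0,0,-1]])

```text
time_s: 39.3
eef_pos: [519.9, 137.0, 185.7]
ee_rot: [0.003, 0.612, 0.791, 0.005]
force: [0.6, -0.3, -2.3]
grip_width: 0.479
```

>>> play_rows(plan=[[19,-29,0,0,0,0,-1],[15,-22,0,0,0,0,-1],[6,-9,0,0,0,0,-1],[0,0,0,0,0,0,-1],[0,0,0,0,0,0,-1]])

```text
time_s: 39.72
eef_pos: [563.1, 68.7, 184.5]
ee_rot: [0.003, 0.615, 0.789, 0.004]
force: [-0.7, -0.7, -1.4]
grip_width: 0.48
```

```bash
python3 -c "
from h import *
go((582.8,47,43.6),14)"
```

```text
t 39.72 pos [563.1  68.7 184.5] head 14.1 F [-0.7 -0.7 -1.4] grip 0.48 tilt [0.0027 0.0042]
go [  19.7  -21.7 -140.9]
turn [-0.003  0.009 -0.002]
```

>>> play_rows(plan=[[10,-12,0,0,0.009,0,-1],[8,-10,-10,0,0,0,-1],[0,-3,-25,0,0,0,-1],[0,-2,-25,0,0,0,-1],[0,0,-20,0,0,0,-1]])

```text
time_s: 40.13
eef_pos: [581.4, 46.5, 104.7]
ee_rot: [0.002, 0.612, 0.791, 0.004]
force: [-0.1, -0.8, -1.3]
grip_width: 0.48
```

>>> play_rows(plan=[[0,0,0,0,0,0,-1],[0,0,0,0,0,0,-1]])

```text
time_s: 40.3
eef_pos: [578.4, 48.5, 99.9]
ee_rot: [-0.002, 0.612, 0.791, 0.002]
force: [-0.4, -0.6, -1.6]
grip_width: 0.481
```

```bash
python3 -c "
from h import *
go((582.8,47,43.9),14)"
```

```text
t 40.3 pos [578.4  48.5  99.9] head 14.6 F [-0.4 -0.6 -1.6] grip 0.481 tilt [-0.0015  0.002 ]
go [  4.4  -1.5 -56. ]
turn [-0.005  0.    -0.01 ]
```

>>> play_rows(plan=[[3.5,-2,-12,-0.004,0,-0.01,-1],[0,0,-18,0,0,0,-1],[0,0,-10,0,0,0,-1],[0,0,-3,0,0,0,-1],[0,0,0,0,0,0,-1]])

```text
time_s: 40.72
eef_pos: [583.9, 48.1, 57.6]
ee_rot: [0.003, 0.615, 0.788, 0.002]
force: [0.6, 0.1, -0.7]
grip_width: 0.478
```

```bash
python3 -c "
from h import *
go((582.8,47,43.9),14)"
```

```text
t 40.72 pos [583.9  48.1  57.6] head 14.1 F [ 0.6  0.1 -0.7] grip 0.478 tilt [0.0027 0.0019]
go [ -1.1  -1.1 -13.7]
turn [ 0.     0.007 -0.001]
```

>>> play_rows(plan=[[-1.5,-1.2,-6,0,0.007,0,-1],[0,0,-5,0,0,0,-1],[0,0,-2,0,0,0,-1],[0,0,0,0,0,0,-1]])

```text
time_s: 41.05
eef_pos: [583.5, 46.7, 45.5]
ee_rot: [0.001, 0.615, 0.788, 0.0]
force: [-0.2, 0.8, -2.1]
grip_width: 0.483
```

```bash
python3 -c "
from h import *
go((582.8,47,43.9),14)"
```

```text
t 41.05 pos [583.5  46.7  45.5] head 14.0 F [-0.2  0.8 -2.1] grip 0.483 tilt [0.0012 0.0004]
go [-0.7  0.3 -1.6]
turn [ 0.001  0.002 -0.001]
```

>>> play_rows(plan=[[-0.7,0.3,-2.2,0,0.002,0,-1],[0,0,0,0,0,0,-1],[0,0,0,0,0,0,0.2],[0,0,0,0,0,0,1],[0,0,0,0,0,0,1]])

```text
time_s: 41.47
eef_pos: [583.9, 46.8, 44.7]
ee_rot: [0.002, 0.615, 0.788, 0.001]
force: [0.1, 0.2, -0.4]
grip_width: 0.863
```

>>> play_rows(plan=[[0,0,0,0,0,0,1],[0,0,0,0,0,0,1],[0,0,15,0,0,0,1],[0,0,35,0,0,0,1],[0,0,40,0,0,0,1]])

```text
time_s: 41.88
eef_pos: [579.4, 47.2, 129.5]
ee_rot: [-0.005, 0.616, 0.788, -0.003]
force: [1.0, -0.4, 0.2]
grip_width: 0.994
```

>>> play_rows(plan=[[0,0,35,0,0,0,1],[-5,13,20,0,0,0,1],[-13,35,5,0,0,0,1],[-13,35,2,0,0,0,1],[-13,35,0,0,0,0,1]])

```text
time_s: 42.3
eef_pos: [538.3, 162.7, 203.8]
ee_rot: [0.002, 0.619, 0.785, 0.001]
force: [1.1, 0.4, 0.2]
grip_width: 1.001
```

>>> play_rows(plan=[[-13,35,0,0,0,0,1],[-13,35,0,0,0,0,1],[-13,35,0,0,0,0,1],[-13,35,0,0,0,0,1],[-9,24,0,0,0,0,1]])

```text
time_s: 42.72
eef_pos: [472.4, 335.3, 205.6]
ee_rot: [0.003, 0.619, 0.785, 0.002]
force: [0.6, 0.2, 0.1]
grip_width: 0.999
```

>>> play_rows(plan=[[-3,8,0,0,0,0,1],[0,0,0,0,0,0,1],[0,0,0,0,0,0,1]])

```text
time_s: 42.97
eef_pos: [466.7, 347.6, 205.5]
ee_rot: [0.002, 0.617, 0.787, 0.002]
force: [1.4, 0.4, -0.4]
grip_width: 0.998
```

```bash
python3 -c "
from h import *
go((458.5,374,76),14)
c=optics.capture('top');r=cv2.imread('pics/ref_top.png')
A=lambda g:cv2.resize(g[160:210,205:255],None,fx=8,fy=8,interpolation=cv2.INTER_CUBIC)
cv2.imwrite('pics/f2.png',np.hstack([A(r),A(c['img'])]))"
```

```text
t 42.97 pos [466.7 347.6 205.5] head 13.8 F [ 1.4  0.4 -0.4] grip 0.998 tilt [0.0023 0.0023]
go [  -8.2   26.4 -129.5]
turn [-0.001  0.006  0.003]
```

View pics/f2.png

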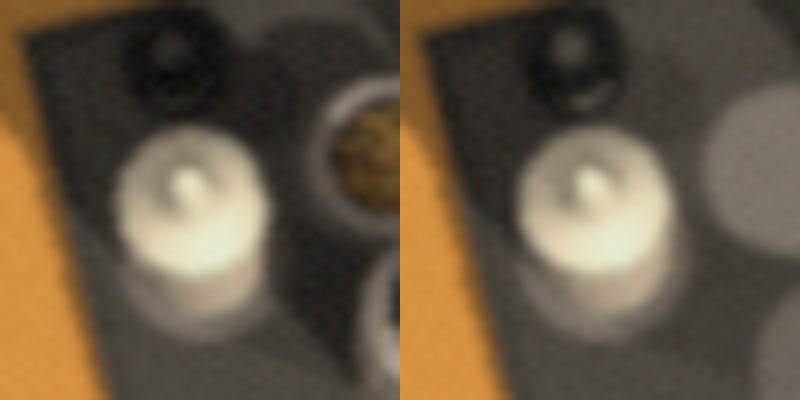

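The bottle is back to within half a pixel: nozzle (186,185) before versus (588−400,186) after. The reel hasn't moved. Now the can.

>>> play_rows(plan=[[-4,13,0,0,0.006,0,1],[-4,12,0,0,0,0,1],[0,1,-12,0,0,0,1],[0,1,-25,0,0,0,1],[0,0,-15,0,0,0,1]])

```text
time_s: 43.43
eef_pos: [462.0, 375.1, 155.7]
ee_rot: [0.001, 0.62, 0.785, 0.004]
force: [0.8, 0.6, -0.8]
grip_width: 0.999
```

>>> play_rows(plan=[[0,0,0,0,0,0,1],[0,0,0,0,0,0,1]])

```text
time_s: 43.6
eef_pos: [461.2, 375.0, 153.0]
ee_rot: [0.0, 0.62, 0.784, 0.002]
force: [0.4, 0.0, 1.4]
grip_width: 1.0
```

```bash
python3 -c "
from h import *
go((458.5,374,76),14)"
```

```text
t 43.6 pos [461.2 375.  153. ] head 13.3 F [0.4 0.  1.4] grip 1.0 tilt [0.0002 0.0015]
go [ -2.7  -1.  -77. ]
turn [-0.002  0.002  0.012]
```

>>> play_rows(plan=[[-3,-1,-14,0,0.002,0.012,1],[-0.5,0,-22,0,0,0,1],[-0.5,0,-18,0,0,0,1],[0,0,-5,0,0,0,1],[0,0,0,0,0,0,1]])

```text
time_s: 44.02
eef_pos: [459.9, 375.5, 98.0]
ee_rot: [0.001, 0.616, 0.788, 0.005]
force: [-0.2, 1.2, 0.2]
grip_width: 1.002
```

```bash
python3 -c "
from h import *
go((458.5,374,76),14)"
```

```text
t 44.02 pos [459.9 375.5  98. ] head 13.9 F [-0.2  1.2  0.2] grip 1.002 tilt [0.0011 0.005 ]
go [ -1.4  -1.5 -22. ]
turn [-0.006  0.008  0.001]
```

>>> play_rows(plan=[[-2,-2,-10,-0.005,0.008,0,1],[-0.3,0,-7,0,0,0,1],[0,0,-3,0,0,0,1],[0,0,0,0,0,0,1]])

```text
time_s: 44.35
eef_pos: [459.2, 374.2, 80.0]
ee_rot: [0.0, 0.616, 0.787, 0.003]
force: [-0.1, 0.3, 0.2]
grip_width: 1.003
```

```bash
python3 -c "
from h import *
go((459,374.2,76),14)"
```

```text
t 44.35 pos [459.2 374.2  80. ] head 13.9 F [-0.1  0.3  0.2] grip 1.003 tilt [0.0004 0.0025]
go [-0.2  0.  -4. ]
turn [-0.003  0.004  0.002]
```

>>> play_rows(plan=[[-0.2,0,-4,-0.003,0.004,0,0.5],[0,0,0,0,0,0,0],[0,0,0,0,0,0,-0.3],[0,0,0,0,0,0,-1],[0,0,0,0,0,0,-1]])

```text
time_s: 44.77
eef_pos: [459.4, 374.5, 77.0]
ee_rot: [0.0, 0.616, 0.787, 0.001]
force: [1.4, -0.4, -1.5]
grip_width: 0.511
```

>>> play_rows(plan=[[0,0,0,0,0,0,-1],[0,0,0,0,0,0,-1]])

```text
time_s: 44.93
eef_pos: [459.4, 374.5, 76.9]
ee_rot: [-0.0, 0.616, 0.787, 0.001]
force: [0.4, -0.0, -1.1]
grip_width: 0.511
```

>>> play_rows(plan=[[0,0,15,0,0,0,-1],[0,0,30,0,0,0,-1],[0,0,35,0,0,0,-1],[0,0,35,0,0,0,-1],[0,0,22,0,0,0,-1]])

```text
time_s: 45.35
eef_pos: [455.5, 372.2, 212.2]
ee_rot: [-0.003, 0.617, 0.787, -0.006]
force: [0.6, 0.5, -1.9]
grip_width: 0.514
```

>>> play_rows(plan=[[3,-14,0,0.003,-0.01,0,-1],[8,-36,0,0,0,0,-1],[8,-36,0,0,0,0,-1],[8,-36,0,0,0,0,-1],[8,-36,0,0,0,0,-1]])

```text
time_s: 45.77
eef_pos: [490.4, 215.4, 219.1]
ee_rot: [0.002, 0.612, 0.791, 0.004]
force: [0.4, 0.5, -1.9]
grip_width: 0.511
```

>>> play_rows(plan=[[8,-36,0,0,0,0,-1],[8,-36,0,0,0,0,-1],[8,-36,0,0,0,0,-1],[8,-36,0,0,0,0,-1],[6,-28,0,0,0,0,-1]])

```text
time_s: 46.18
eef_pos: [528.3, 33.8, 219.4]
ee_rot: [0.003, 0.612, 0.791, 0.005]
force: [0.4, 0.0, -2.0]
grip_width: 0.515
```

>>> play_rows(plan=[[3,-14,0,0,0,0,-1],[0,0,0,0,0,0,-1],[0,0,0,0,0,0,-1]])

```text
time_s: 46.43
eef_pos: [531.9, 13.2, 218.9]
ee_rot: [0.003, 0.615, 0.788, 0.004]
force: [0.1, 0.2, -2.7]
grip_width: 0.511
```

```bash
python3 -c "
from h import *
go((547.3,-23,77.5),14)"
```

```text
t 46.43 pos [531.9  13.2 218.9] head 14.0 F [ 0.1  0.2 -2.7] grip 0.511 tilt [0.003 0.004]
go [  15.4  -36.2 -141.4]
turn [-0.003  0.01  -0.001]
```

>>> play_rows(plan=[[8,-18,0,-0.002,0.01,0,-1],[6,-16,0,0,0,0,-1],[0,-3,-14,0,0,0,-1],[0,-1,-25,0,0,0,-1],[0,-1,-18,0,0,0,-1]])

```text
time_s: 46.85
eef_pos: [547.5, -22.1, 164.1]
ee_rot: [0.003, 0.613, 0.79, 0.002]
force: [0.3, -0.2, -1.9]
grip_width: 0.517
```

>>> play_rows(plan=[[0,0,0,0,0,0,-1],[0,0,0,0,0,0,-1]])

```text
time_s: 47.02
eef_pos: [545.9, -19.6, 161.3]
ee_rot: [0.0, 0.612, 0.791, 0.001]
force: [0.1, -1.1, -1.4]
grip_width: 0.512
```

```bash
python3 -c "
from h import *
go((547.3,-23,77),14)"
```

```text
t 47.02 pos [545.9 -19.6 161.3] head 14.5 F [ 0.1 -1.1 -1.4] grip 0.512 tilt [0.    0.001]
go [  1.4  -3.4 -84.3]
turn [-0.002  0.001 -0.008]
```

>>> play_rows(plan=[[1,-3.5,-14,0,0,-0.007,-1],[0,-0.5,-24,0,0,0,-1],[0,0,-20,0,0,0,-1],[0,0,-6,0,0,0,-1],[0,0,0,0,0,0,-1]])

```text
time_s: 47.43
eef_pos: [549.6, -20.1, 101.8]
ee_rot: [0.004, 0.613, 0.79, 0.003]
force: [-0.1, -0.6, -1.3]
grip_width: 0.514
```

```bash
python3 -c "
from h import *
go((547.3,-23,77),14)"
```

```text
t 47.43 pos [549.6 -20.1 101.8] head 14.3 F [-0.1 -0.6 -1.3] grip 0.514 tilt [0.0043 0.0032]
go [ -2.3  -2.9 -24.8]
turn [ 0.     0.011 -0.006]
```

>>> play_rows(plan=[[-3,-3,-9,0,0.011,-0.005,-1],[0,0,-8,0,0,0,-1],[0,0,-4,0,0,0,-1],[0,0,-1,0,0,0,-1],[0,0,0,0,0,0,-1]])

```text
time_s: 47.85
eef_pos: [548.4, -23.0, 82.4]
ee_rot: [0.002, 0.615, 0.789, 0.001]
force: [0.5, 0.3, -1.0]
grip_width: 0.511
```

```bash
python3 -c "
from h import *
go((547.3,-23,77),14)"
```

```text
t 47.85 pos [548.4 -23.   82.4] head 14.1 F [ 0.5  0.3 -1. ] grip 0.511 tilt [0.0025 0.0008]
go [-1.1 -0.  -5.4]
turn [ 0.002  0.005 -0.002]
```

>>> play_rows(plan=[[-1.3,0,-3.5,0.002,0.005,-0.002,-1],[0,0,-2,0,0,0,-1],[0,0,0,0,0,0,-1]])

```text
time_s: 48.1
eef_pos: [547.4, -23.1, 77.2]
ee_rot: [0.0, 0.616, 0.788, 0.0]
force: [-0.6, -1.0, -1.8]
grip_width: 0.512
```

```bash
python3 -c "
from h import *
go((547.3,-23,77),14)"
```

```text
t 48.1 pos [547.4 -23.1  77.2] head 14.0 F [-0.6 -1.  -1.8] grip 0.512 tilt [0.0003 0.0002]
go [-0.1  0.1 -0.2]
turn [0.    0.001 0.   ]
```

Release, rise, and move aside towards the mat so the top camera sees everything.

>>> play_rows(plan=[[0,0,-1,0,0,0,-1],[0,0,0,0,0,0,0.2],[0,0,0,0,0,0,1],[0,0,0,0,0,0,1],[0,0,0,0,0,0,1]])

```text
time_s: 48.52
eef_pos: [548.3, -23.4, 77.5]
ee_rot: [0.002, 0.616, 0.788, 0.001]
force: [-0.8, -0.5, -1.1]
grip_width: 0.988
```

>>> play_rows(plan=[[0,0,0,0,0,0,1],[0,0,15,0,0,0,1],[0,0,30,0,0,0,1],[0,0,35,0,0,0,1],[0,0,35,0,0,0,1]])

```text
time_s: 48.93
eef_pos: [544.0, -22.4, 189.1]
ee_rot: [-0.006, 0.616, 0.788, -0.002]
force: [0.5, -1.1, -0.1]
grip_width: 0.997
```

>>> play_rows(plan=[[0,0,25,0,0,0,1],[-4,14,10,0,0,0,1],[-9,34,0,0,0,0,1],[-9,34,0,0,0,0,1],[-9,34,0,0,0,0,1]])

```text
time_s: 49.35
eef_pos: [514.2, 93.3, 232.7]
ee_rot: [0.0, 0.62, 0.785, 0.0]
force: [0.6, -0.0, 0.6]
grip_width: 1.004
```

>>> play_rows(plan=[[-9,34,0,0,0,0,1],[-9,34,0,0,0,0,1],[-9,34,0,0,0,0,1],[-9,34,0,0,0,0,1],[-5,17,0,0,0,0,1]])

```text
time_s: 49.77
eef_pos: [465.5, 258.2, 229.8]
ee_rot: [-0.002, 0.619, 0.786, -0.001]
force: [-0.4, 0.6, 0.2]
grip_width: 0.998
```

>>> play_rows(plan=[[0,0,0,0,0,0,1],[0,0,0,0,0,0,1],[0,0,0,0,0,0,1]])

```text
time_s: 50.02
eef_pos: [462.0, 262.6, 227.9]
ee_rot: [-0.003, 0.616, 0.788, -0.002]
force: [0.4, 0.2, -0.3]
grip_width: 0.998
```

```bash
python3 -c "
from h import *
st()
c=optics.capture('top');r=cv2.imread('pics/ref_top.png')
A=lambda g:cv2.resize(g[135:240,200:300],None,fx=4,fy=4,interpolation=cv2.INTER_CUBIC)
B=lambda g:cv2.resize(g[100:280,150:410],(400,277),interpolation=cv2.INTER_CUBIC)
s=optics.capture('side')['img'];
f=np.vstack([np.hstack([A(r)[:,:400],A(c['img'])[:,:400]])[40:360],np.hstack([B(c['img']),B(s)])])
cv2.imwrite('pics/end.png',f);print(f.shape)
def dark(g):
    p=cv2.GaussianBlur(g[188:212,250:272],(3,3),0).max(2);m=(p<55).astype(np.uint8);n,l,st_,ce=cv2.connectedComponentsWithStats(m);return [(s_[4],q.round(1)) for s_,q in zip(st_[1:],ce[1:]) if s_[4]>20]
print(dark(r),dark(c['img']))"
```

```text
t 50.02 pos [462.  262.6 227.9] head 14.0 F [ 0.4  0.2 -0.3] grip 0.998 tilt [-0.0027 -0.0018]
(597, 800, 3)
[(np.int32(120), array([10.2,  9. ]))] [(np.int32(119), array([10.4,  9.4]))]
```

View pics/end.png

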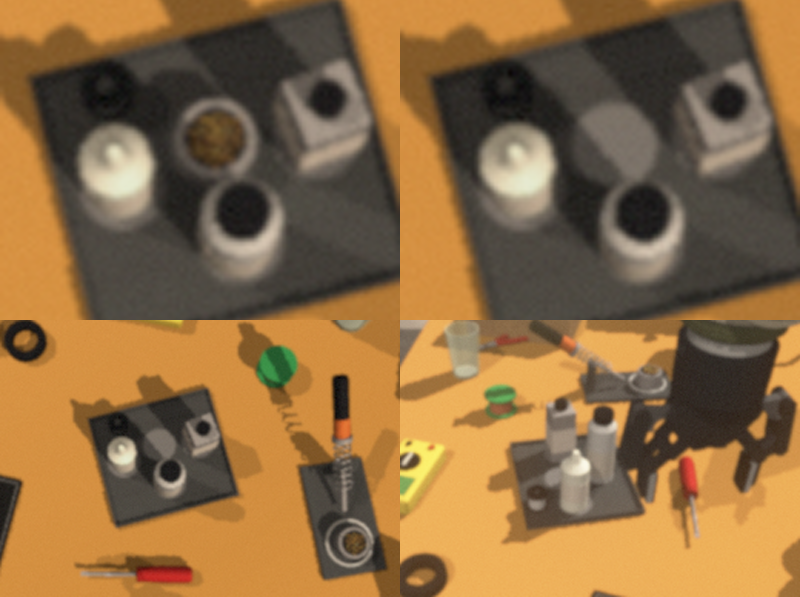

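The final picture shows all three containers standing on their original spots. The can cap moved 0.2/0.4 px, about 1 mm. The tin lies flat inside the ring, and the reel, tape and screwdriver haven't moved.

```bash
python3 -c "
from rig import ctrl
print(ctrl.finish_job())"
```

```text
the job is handed in; nothing more can be done
None
```

I moved the can, bottle and flask onto the mat, set the tin inside the ring on the soldering-iron stand, then put the flask, bottle and can back in the tray. The robot's clock read about 50 s of the 144 s allowed when I handed the job in.

- **Containers:** before-and-after top views put the can, bottle and flask within about 0.6 px (1–1.5 mm) of where they started. All three are upright, and the flask keeps its orientation.
- **Tin:** the wrist view just after release and the last top and side views show it flat inside the ring. It sits slightly off the ring's centre in those views, roughly as its height would explain; I didn't measure this further.
- **Bystanders:** by eye, the solder reel, tape roll and screwdriver had not moved.
- **Forces:** the highest force I saw between moves was about 5 N.

No check failed. The top and side cameras disagreed by 2 mm on most of the starting positions and about 5 mm on the tin. I relied mainly on the top view, and the wrist views agreed with it.

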